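Slip-angle test of a steel flange on a tilting board

TASK

Run the slip test: lay the plain steel blank flange flat on the tester's level board, centred on the free cross beside the black cap. Then tilt the board up little by little, only until the flange slides down to the stop by itself, and leave it standing at that tilt: the black cap grips slightly better, and if it slides off its cross too you have gone too far. Note the angle by swinging the pointer down until it is parallel with the board, and leave the other things on the worktop where they are.

Things in the scene. Friction and masses are not known exactly. Their poses are not given: they have to be found in the camera images.
- flange_center (a point): Centre (5 mm above the underside) of the blank flange, the test piece: plain solid steel disc, 40 mm across, 10 mm high, about 50 g, lying flat on a thin black pad whose face is 4 mm above the worktop. Two canisters stand on opposite sides of it, 60 mm off centre to centre; fingers must close across their line. On the board it slips at a tilt between 0.19 and 0.43 rad, unknown beforehand.
- cap_center (a point): Centre of the black ribbed cap, the check piece, 28 mm across and 12 mm high, loose, about 10 g, which starts on the board on the cross of the pointer's side; this point is 6 mm above its underside. The tangent of its slip angle is about 1.27 times that of the flange (it slips 0.05 to 0.1 rad later).
- start_mark (a point): The free cross on the board's top face, in the lane on the bar's side, where the flange is to be centred. 170 mm from the hinge line, 54 mm from the cap's cross. Its frame turns with the board: x points down the board towards hinge and stop, y towards the pointer's side, z out of the top face. Board level: it lies at z = 44 mm.
- cap_mark (a point): The cross under the black cap, on the board's top face; axes as start_mark.
- stop_face (a point): Foot of the black stop lip (10 mm high) at the hinge end, in the flange's lane, on the board's top face; axes as start_mark. A flange resting against it has its centre 20 mm from it.
- hinge_line (a point): Point on the horizontal hinge line, middle of the board, 40 mm above the worktop; its axes are as start_mark's and turn with the board (hinge along y).
- bar_grip (a point): Middle of the board's lifting bar: round steel, 12 mm thick, standing out 52 mm sideways from the board near its free end, parallel with the hinge. 210 mm from the hinge line, 85 mm from the board's middle line, 40 mm above the worktop when level. Pinch it from above, fingers closing along the board; it turns between the pads while carried round its arc. About 7 N lift it.
- pointer_knob (a point): Middle of the pointer's grip: a round black bar, 12 mm thick and 46 mm long, that stands out sideways (away from the board) from the tip of the pointer, 150 mm from the hinge line and parallel with it, 110 mm to the side of the board's middle line. Can be pinched from above like the bar and swung with about 1 N.
- board (a joint): Tilt of the board (aluminium, 222 x 110 x 8 mm), rad: 0 level (its start), up to 0.75 with the free end raised. A stiff hinge: it stays wherever it is left.
- pointer (a joint): Angle of the pointer (a dark steel arm on the board's hinge line, beside a protractor arc of 104 mm radius), rad: 0 level, up to 1.3; same zero and sense as the board, so equal values mean parallel. It starts well raised and stays wherever it is left.
- tester: Foot of the slip tester, fixed to the worktop left of the black pad: grey plate 250 x 124 x 12 mm; origin under the middle of the tester. Its x axis points from the board's free end to the hinge (at x = 110 mm), its y axis to the pointer's side.
- blank_flange: The blank flange itself; origin at the middle of its underside, z its axis.
- can_black: Upright canister with a black lid, 40 mm across, 64 mm high, loose, beside the flange; origin at the middle of its underside.
- can_blue: Upright canister with a blue lid, 40 mm across, 53 mm high, loose, on the flange's other side; origin at the middle of its underside.
- centring_ring: Bystander: open ring with a black O-ring, 40 mm across, 8 mm high (not the flange: it has a hole).
- dropper_bottle: Bystander: white dropper bottle standing beside the tester on the bar's side, 34 mm across, 98 mm high.
- vial: Bystander: glass vial with a white cap standing beyond the tester's hinge end, 21 mm across, 52 mm high.
- kf_clamp: Bystander: hinged metal clamp lying flat, 55 x 66 x 16 mm.
- tape_roll: Bystander: small tape roll lying flat, 52 mm across, 12 mm high.
- amber_vial: Bystander: amber vial lying on its side, 27 x 55 x 27 mm.

How it is judged:
On the way, in this order (a step that is already met when the one before it is completed fails the run):
1. The flange lies flat and released on the level board, centred on the free cross within 12 mm (x of flange_center in the frame of start_mark between -0.012 and 0.012 m and y of flange_center in the frame of start_mark between -0.012 and 0.012 m and angle between the z axis of blank_flange and the z axis of tester, either way round below 0.06 rad and z of flange_center in the frame of start_mark below 0.009 m and value of joint board below 0.03 rad and contact force between the fingers and blank_flange below 0.1 N), for 0.2 s.
2. The board is tilted past 0.1 rad with the flange still on its cross (value of joint board above 0.1 rad and x of flange_center in the frame of start_mark between -0.022 and 0.022 m and y of flange_center in the frame of start_mark between -0.022 and 0.022 m), for 0.1 s.
3. The flange has slid down to the stop, the cap has not (x of flange_center in the frame of stop_face between -0.032 and -0.01 m and z of flange_center in the frame of stop_face between 0 and 0.012 m and x of cap_center in the frame of cap_mark between -0.025 and 0.025 m and y of cap_center in the frame of cap_mark between -0.025 and 0.025 m and z of cap_center in the frame of cap_mark below 0.02 m and value of joint board above 0.16 rad), for 0.2 s.
4. The pointer is parallel with the board within 0.06 rad (angle between the x axis of pointer_knob and the x axis of hinge_line, either way round below 0.06 rad), for 0.2 s.
At the end, for the whole second after the job is handed in: The board stands tilted (over 0.16 rad) as it was when the flange slipped; the flange lies flat on it against the stop (within about 12 mm), at rest; the black cap is still within 25 mm of its cross; the pointer is parallel with the board within 0.06 rad (all of step 3 and angle between the x axis of pointer_knob and the x axis of hinge_line, either way round below 0.06 rad and linear speed of blank_flange below 0.02 m/s and angle between the z axis of blank_flange and the z axis of hinge_line, either way round below 0.1 rad); the robot touches nothing.
It fails at once if The black cap slides off its cross (more than 25 mm): the board was tilted too far or jerked (not (x of cap_center in the frame of cap_mark between -0.025 and 0.025 m and y of cap_center in the frame of cap_mark between -0.025 and 0.025 m and z of cap_center in the frame of cap_mark below 0.02 m)).
It fails at once if The tilted board is swung fast (over 1 rad/s) ((value of joint board above 0.06 rad and velocity of joint board above 1 rad/s) or (value of joint board above 0.06 rad and velocity of joint board below -1 rad/s)).
It fails at once if The flange is touched while the board is tilted (value of joint board above 0.06 rad and contact force between the fingers and blank_flange above 0.3 N).
It fails at once if A bystander is displaced by more than 20 mm (distance of any of can_black, can_blue, centring_ring, dropper_bottle, vial, kf_clamp, tape_roll, amber_vial from where it was at the start of the episode above 0.02 m).
It also fails if it takes over 72 s, if anything falls off the work surface, if the arm or the gripper's body presses on something with over 40 N, if the wrist force passes 120 N, or if a joint passes its speed limit or range.

ROBOT

A 7-joint arm with a two-finger parallel gripper is mounted at the origin on a cart in front of the work surface, level with it; the furniture and walls round the work are solid. World frame = base frame: x ahead of the robot, y to its left, z up, the work surface at z = 0. Lengths are in m, angles in rad, forces in N, time in s.
With the tool pointing down it reaches from about 0.4 to 0.875 m from the base axis. Payload 4.4 kg.
Tool frame: the origin (TCP) lies between the finger pads; the fingertips stand 22 mm ahead of it and the grasp point (between the pads) lies 3 mm ahead of it (robot.nose_length is the distance from the TCP to the fingertips, in m); z points along the fingers, y is the line along which they close (so a half turn about z gives the same grasp; the last joint's range is limited). The gripper opens to 85 mm and grips with 20 to 120 N. Pads are 22 mm wide; open, the fingers measure 114 mm over their backs; the gripper's body (76 mm by 85 mm) begins 54 mm behind the grasp point. The pads swing forward as they close: fully open they stand 13 mm farther back than shut.
Start: joints at [1.118, 0.628, 0.038, 1.517, -0.027, 0.996, -0.02], TCP at [0.245, -0.602, 0.253] pointing down, gripper open.
Joint ranges: [-3.06, 3.06], [-0.37, 2.12], [-1.25, 1.32], [0.18, 2.47], [-1.1, 4.24], [0.23, 1.98], [-2.94, 2.94]. Speed limits (rad/s): [2.57, 2.57, 3.14, 3.14, 3.14, 3.14, 3.14].

INTERFACE

Orientations are given as a unit quaternion [w, x, y, z].
In Python, from plant import robot, grab_frame gives the robot as it stands.
- The arm moves only by the shell command python3 -m creep 'ROWS' [OPENING] [FORCE]. ROWS is JSON, a list of rows, each an object of numbers: "dx", "dy", "dz": the shift along the world's x, y, z in cm; "wx", "wy", "wz": the turn, a rotation vector about the world's x, y, z in rad. In form: [{"dx": .., "dy": .., "dz": .., "wx": .., "wy": .., "wz": ..}, ...]. A call has exactly 8 rows; each row shifts and turns the commanded pose from where the row before left it; what a row does not reach is not made up. A row lasts 1/12 s, in which the tool goes at most 41.7 mm and 7.16 degrees, less where a joint would pass 70% of its speed; a pose out of reach is approached as far as the arm can. A call is refused whole if a number of a shift passes 4.17 or a number of a turn 0.125, either way. A call with a gripper value outside its range is refused whole. OPENING is the opening in per cent of the stroke, from 0 (shut) to 100 (fully open), set as the call begins (- or left out, the last holds). The fingers move at their own pace and stop on an object; FORCE is the grip in N (left out, the last holds). Time passes only in rows, so rows that do not move let the fingers close, or fill a call up. It gives the time, the measured TCP pose, the force, the opening and the grip force at its end, in the units of the state.
- robot.state(): the state, without advancing time (a new reading comes with each control period).
- grab_frame(name): name is "scene" or "top" or "wrist"; returns a dict with "pixels" (480x640x3 uint8, red, green, blue), "z_map" (480x640 float32, m along the optical axis (not along the pixel's ray), 0 where there is no reading), "K" (3x3 intrinsics, pixels), "R" (3x3) and "t" (3): a world point X has camera coordinates R X + t; the wrist camera has in their place "T_tool_cam" (4x4, takes a point from camera to tool coordinates, whose origin is the TCP and whose axes are the flange's). Camera axes: x right, y down, z forward; pixel columns grow to the right and rows downward; lengths in m; the calibration is good to about 2 mm. A picture is of the moment at which its call begins: read the wrist's pose just before it.
- robot.hand_in(): hands the job in; it is judged then, once.
The state is a dict: "time_s": time; "joint_positions": joint angles; "qvel": joint speeds; "joint_torque": joint torques, N m; "eef_pos": TCP position; "ee_rot": TCP orientation; "force": force on the tool from outside, world axes, zero at the start; "ft_torque": the same for the moment, N m; "grip_width": finger opening in m; "finger_force": force on a finger pad.
Only numpy, scipy, OpenCV 4.12 (cv2) and the standard library are available. Lean on these libraries where they do the work, as an engineer would, in place of code of your own. Each camera call takes 0.05 s, during which the arm holds its last target. There are 200 camera calls.

## Working session

There is one attempt and no reset: what is moved stays moved. The work goes in short steps, Python scripts to look and compute and a shell command to move; the robot and the scene stay as the last step left them, time stands still between calls to the robot, and variables do not carry over. Pictures are saved under pics/ and viewed, at most 10 in all, crops included, and the job is handed in when it is done.

```bash
ls; mkdir -p pics; python3 - <<'E'
from plant import robot, grab_frame
import cv2,numpy as np
for n in("scene","top"):
    f=grab_frame(n); cv2.imwrite(f"pics/{n}0.png",f["pixels"][:,:,::-1]); np.savez(f"{n}0.npz",**f)
    print(n,f["K"].tolist(),f["R"].tolist(),f["t"])
s=robot.state();print(s["eef_pos"],s["ee_rot"],s["time_s"],s["grip_width"])
E
```

```text
pics
scene [[444.8952777510511, 0.0, 329.960953183775], [0.0, 444.8952777510511, 244.15349613520166], [0.0, 0.0, 1.0]] [[0.9999228683452663, 0.009895851534635958, -0.0075052969681095524], [-0.0009887652247749883, -0.5389454086533194, -0.8423401147012035], [-0.012380618058293632, 0.8422825645909515, -0.5388940542282721]] [-0.5902815   0.08072779  1.16024716]
top [[522.8516013643863, 0.0, 322.9547553073694], [0.0, 522.8516013643863, 243.15922833728996], [0.0, 0.0, 1.0]] [[-0.02545776541733332, -0.9995684781729043, 0.014654679220646238], [-0.9937379624017717, 0.023708412924848755, -0.10919145222113101], [0.10879689453992104, -0.01734268144460009, -0.99391270599524]] [0.0655045  0.58253009 1.54733168]
[ 0.24500968 -0.6014935   0.25249943] [-8.23768220e-04  9.81357884e-01  1.92187397e-01 -1.71195912e-04] 0.1 0.08511648594646633
```

View pics/scene0.png

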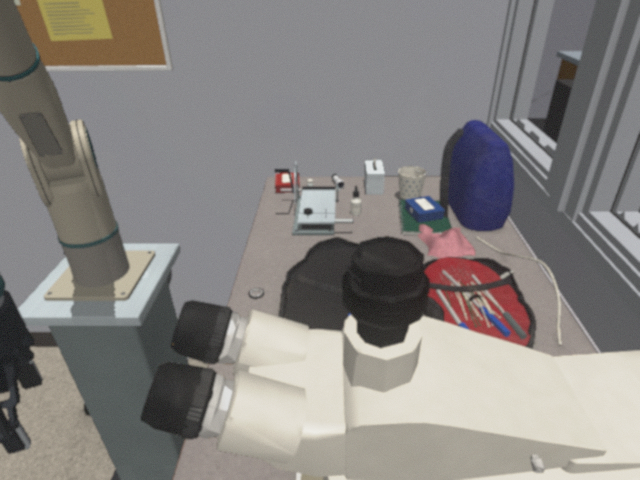

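View pics/top0.png

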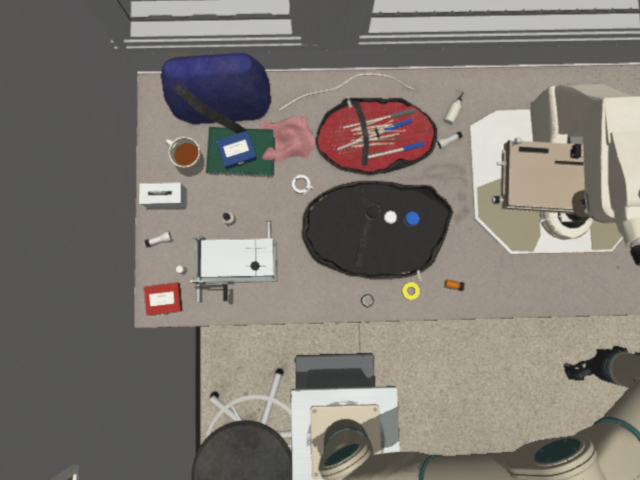

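The top view shows the tester at cols 197-278, rows 238-285, with its hinge on the left. The bar is at about (268,229), the cap at (255,266) and the pointer at about (222,292). On the black pad, the flange is near (390,217), with the black can at (373,212) and the blue can at (412,218). I'll zoom in and measure.

```bash
cat > h.py <<'E'
import numpy as np,cv2
from scipy.spatial.transform import Rotation as Ro
from plant import robot, grab_frame
def ray(f,u,v,z):
    """pixel -> world point on plane z"""
    d=f["R"].T@np.linalg.inv(f["K"])@np.array([u,v,1.]); o=-f["R"].T@f["t"]
    return o+d*(z-o[2])/d[2]
def dep(f,u,v):
    r=int(round(v));c=int(round(u));Z=f["z_map"][r,c]
    return f["R"].T@(np.linalg.inv(f["K"])@np.array([u,v,1.])*Z-f["t"])
def wrist():
    s=robot.state();f=grab_frame("wrist");q=s["ee_rot"]
    T=np.eye(4);T[:3,:3]=Ro.from_quat([q[1],q[2],q[3],q[0]]).as_matrix();T[:3,3]=s["eef_pos"]
    C=np.linalg.inv(T@f["T_tool_cam"]);f=dict(f);f["R"]=C[:3,:3];f["t"]=C[:3,3];return f,s
E
python3 - <<'E'
from h import *
f=dict(np.load("top0.npz"));p=f["pixels"][:,:,::-1]
a=cv2.resize(p[215:305,190:285],None,fx=4,fy=4,interpolation=cv2.INTER_CUBIC)
b=cv2.resize(p[195:285,350:445],None,fx=4,fy=4,interpolation=cv2.INTER_CUBIC)
cv2.imwrite("pics/crop0.png",np.hstack([a,b]))
for n,u,v in[("bar",268,226),("cap",255,266),("flange",391,217),("blue",413,218),("black",373,212),("board",225,260),("pt",222,286),("base",450,300)]:print(n,dep(f,u,v).round(3))
E
```

```text
bar [0.639 0.215 0.042]
cap [0.519 0.254 0.052]
flange [ 0.661 -0.16   0.017]
blue [ 0.65  -0.219  0.059]
black [ 0.67  -0.1    0.065]
board [0.539 0.345 0.04 ]
pt [0.459 0.335 0.151]
base [ 0.404 -0.333 -0.001]
```

View pics/crop0.png

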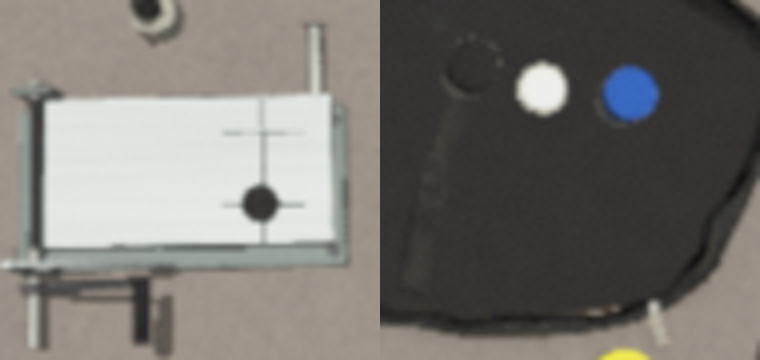

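The crop shows the board and cap with the free cross at crop (263,133) and the cap at (261,203). The bar is at x=315, y=25-93. The flange (white) is at (542,89), the black can at (470,67) and the blue can at (630,94). I'll compute the positions.

```bash
python3 - <<'E'
from h import *
f=dict(np.load("top0.npz"))
A=lambda x,y:((x+.5)/4-.5+190,(y+.5)/4-.5+215); B=lambda x,y:((x-380+.5)/4-.5+350,(y+.5)/4-.5+195)
P={}
for n,uv,z in[("cross",A(263,133),.044),("cap",A(261,203),.056),("barTip",A(315,24),.040),("barRoot",A(315,93),.04),("hingeL",A(45,102),.044),("hingeR",A(45,246),.044),("freeL",A(330,95),.044),("freeR",A(334,243),.044),("flange",B(542,89),.014),("black",B(470,67),.064),("blue",B(630,94),.053),("knob",A(142,310),.15)]:
    P[n]=ray(f,*uv,z);print(n,P[n].round(4))
g=lambda a,b:np.linalg.norm(P[a]-P[b])
print(g("cross","cap"),g("flange","black"),g("flange","blue"),g("barTip","barRoot"),g("freeL","hingeL"))
Z=f["z_map"]
for y in range(280,345,12): print([tuple(dep(f,*A(x,y)).round(3)) for x in(135,142,149)])
E
```

```text
cross [0.5732 0.2535 0.044 ]
cap [0.5201 0.2542 0.056 ]
barTip [0.6552 0.2139 0.04  ]
barRoot [0.6029 0.2147 0.04  ]
hingeL [0.6004 0.4157 0.044 ]
hingeR [0.4929 0.4157 0.044 ]
freeL [0.6006 0.2031 0.044 ]
freeR [0.4899 0.2018 0.044 ]
flange [ 0.6623 -0.1578  0.014 ]
black [ 0.6722 -0.0973  0.064 ]
blue [ 0.6508 -0.218   0.053 ]
knob [0.4417 0.3262 0.15  ]
0.05448214770110861 0.07914542316369234 0.07262765275890355 0.052340755780628696 0.2125543758876516
[(np.float64(0.462), np.float64(0.33), np.float64(0.153)), (np.float64(0.462), np.float64(0.324), np.float64(0.161)), (np.float64(0.468), np.float64(0.347), np.float64(-0.007))]
[(np.float64(0.454), np.float64(0.33), np.float64(0.157)), (np.float64(0.454), np.float64(0.325), np.float64(0.158)), (np.float64(0.458), np.float64(0.347), np.float64(-0.005))]
[(np.float64(0.446), np.float64(0.329), np.float64(0.161)), (np.float64(0.446), np.float64(0.325), np.float64(0.156)), (np.float64(0.449), np.float64(0.346), np.float64(0.001))]
[(np.float64(0.438), np.float64(0.33), np.float64(0.153)), (np.float64(0.438), np.float64(0.325), np.float64(0.155)), (np.float64(0.44), np.float64(0.347), np.float64(-0.001))]
[(np.float64(0.429), np.float64(0.33), np.float64(0.158)), (np.float64(0.429), np.float64(0.325), np.float64(0.158)), (np.float64(0.431), np.float64(0.346), np.float64(0.003))]
[(np.float64(0.421), np.float64(0.329), np.float64(0.162)), (np.float64(0.421), np.float64(0.325), np.float64(0.156)), (np.float64(0.422), np.float64(0.348), np.float64(-0.007))]
```

Distances match the given sizes: cross to cap is 54 mm, and the bar is 52 mm long. The flange sits at the midpoint of the cans, on a line about 10° off y. I'll move above it with the tool y axis across that line.

```bash

python3 -m creep '[{"dx":1.735,"dy":1.848,"dz":-0.43,"wz":0.042},{"dx":1.735,"dy":1.848,"dz":-0.43,"wz":0.042},{"dx":1.735,"dy":1.848,"dz":-0.43,"wz":0.042},{"dx":1.735,"dy":1.848,"dz":-0.43,"wz":0.042},{"dx":1.735,"dy":1.848,"dz":-0.43,"wz":0.042},{"dx":1.735,"dy":1.848,"dz":-0.43,"wz":0.042},{"dx":1.735,"dy":1.848,"dz":-0.43,"wz":0.042},{"dx":1.735,"dy":1.848,"dz":-0.43,"wz":0.042}]' 100 30
python3 -m creep '[{"dx":1.735,"dy":1.848,"dz":-0.43,"wz":0.042},{"dx":1.735,"dy":1.848,"dz":-0.43,"wz":0.042},{"dx":1.735,"dy":1.848,"dz":-0.43,"wz":0.042},{"dx":1.735,"dy":1.848,"dz":-0.43,"wz":0.042},{"dx":1.735,"dy":1.848,"dz":-0.43,"wz":0.042},{"dx":1.735,"dy":1.848,"dz":-0.43,"wz":0.042},{"dx":1.735,"dy":1.848,"dz":-0.43,"wz":0.042},{"dx":1.735,"dy":1.848,"dz":-0.43,"wz":0.042}]'
python3 -m creep '[{"dx":1.735,"dy":1.848,"dz":-0.43,"wz":0.042},{"dx":1.735,"dy":1.848,"dz":-0.43,"wz":0.042},{"dx":1.735,"dy":1.848,"dz":-0.43,"wz":0.042},{"dx":1.735,"dy":1.848,"dz":-0.43,"wz":0.042},{"dx":1.735,"dy":1.848,"dz":-0.43,"wz":0.042},{"dx":1.735,"dy":1.848,"dz":-0.43,"wz":0.042},{"dx":1.735,"dy":1.848,"dz":-0.43,"wz":0.042},{"dx":1.735,"dy":1.848,"dz":-0.43,"wz":0.042}]'
python3 -m creep '[{},{},{},{},{},{},{},{}]'
python3 - <<'E'
from h import *
f,s=wrist(); cv2.imwrite("pics/w1.png",f["pixels"][:,:,::-1]); np.savez("w1.npz",**f)
R=Ro.from_quat(np.roll(s["ee_rot"],-1)).as_matrix()
print(s["time_s"],s["eef_pos"],R.round(3).tolist(),robot.nose_length,s["force"])
E
```

```text
0.1 [ 0.24500968 -0.6014935   0.25249943] [[0.926, 0.377, -0.001], [0.377, -0.926, 0.002], [-0.0, -0.002, -1.0]] 0.022 [-0.0568323  -0.04440506  0.24472732]validation failed for argument at $[0]...
validation failed for argument at $[0]...
validation failed for argument at $[0]...
validation failed for argument at $[0]...
```

View pics/w1.png

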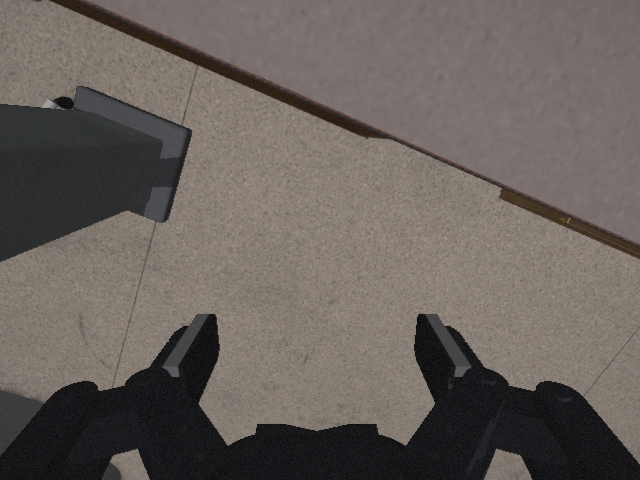

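The moves were refused because every row needs all six keys, so this picture only shows the start pose, with the fingers at (200,345) and (435,345). I'll resend full rows.

```bash

python3 -m creep '[{"dx":1.735,"dy":1.848,"dz":-0.43,"wx":0,"wy":0,"wz":0.042},{"dx":1.735,"dy":1.848,"dz":-0.43,"wx":0,"wy":0,"wz":0.042},{"dx":1.735,"dy":1.848,"dz":-0.43,"wx":0,"wy":0,"wz":0.042},{"dx":1.735,"dy":1.848,"dz":-0.43,"wx":0,"wy":0,"wz":0.042},{"dx":1.735,"dy":1.848,"dz":-0.43,"wx":0,"wy":0,"wz":0.042},{"dx":1.735,"dy":1.848,"dz":-0.43,"wx":0,"wy":0,"wz":0.042},{"dx":1.735,"dy":1.848,"dz":-0.43,"wx":0,"wy":0,"wz":0.042},{"dx":1.735,"dy":1.848,"dz":-0.43,"wx":0,"wy":0,"wz":0.042}]' 100 30
```

```text
time_s: 0.82
eef_pos: [0.3846, -0.453, 0.2185]
ee_rot: [-0.0, 0.935, 0.355, -0.0]
force: [-0.1, -0.9, -0.6]
grip_width: 0.0858
finger_force: 0.0
```

```bash

python3 -m creep '[{"dx":1.735,"dy":1.848,"dz":-0.43,"wx":0,"wy":0,"wz":0.042},{"dx":1.735,"dy":1.848,"dz":-0.43,"wx":0,"wy":0,"wz":0.042},{"dx":1.735,"dy":1.848,"dz":-0.43,"wx":0,"wy":0,"wz":0.042},{"dx":1.735,"dy":1.848,"dz":-0.43,"wx":0,"wy":0,"wz":0.042},{"dx":1.735,"dy":1.848,"dz":-0.43,"wx":0,"wy":0,"wz":0.042},{"dx":1.735,"dy":1.848,"dz":-0.43,"wx":0,"wy":0,"wz":0.042},{"dx":1.735,"dy":1.848,"dz":-0.43,"wx":0,"wy":0,"wz":0.042},{"dx":1.735,"dy":1.848,"dz":-0.43,"wx":0,"wy":0,"wz":0.042}]'
python3 -m creep '[{"dx":1.735,"dy":1.848,"dz":-0.43,"wx":0,"wy":0,"wz":0.042},{"dx":1.735,"dy":1.848,"dz":-0.43,"wx":0,"wy":0,"wz":0.042},{"dx":1.735,"dy":1.848,"dz":-0.43,"wx":0,"wy":0,"wz":0.042},{"dx":1.735,"dy":1.848,"dz":-0.43,"wx":0,"wy":0,"wz":0.042},{"dx":1.735,"dy":1.848,"dz":-0.43,"wx":0,"wy":0,"wz":0.042},{"dx":1.735,"dy":1.848,"dz":-0.43,"wx":0,"wy":0,"wz":0.042},{"dx":1.735,"dy":1.848,"dz":-0.43,"wx":0,"wy":0,"wz":0.042},{"dx":1.735,"dy":1.848,"dz":-0.43,"wx":0,"wy":0,"wz":0.042}]'
python3 - <<'E'
from h import *
f,s=wrist();f,s=wrist();f,s=wrist(); f,s=wrist(); cv2.imwrite("pics/w2.png",f["pixels"][:,:,::-1]); np.savez("w2.npz",**f)
R=Ro.from_quat(np.roll(s["ee_rot"],-1)).as_matrix()
print(s["time_s"],s["eef_pos"],R.round(3).tolist(),s["force"])
E
```

```text
time_s: 1.48
eef_pos: [0.5234, -0.3053, 0.1841]
ee_rot: [-0.0, 0.863, 0.506, -0.0]
force: [-0.3, -0.1, 0.8]
grip_width: 0.0854
finger_force: 0.0
time_s: 2.15
eef_pos: [0.6621, -0.1575, 0.1495]
ee_rot: [-0.0, 0.766, 0.643, -0.0]
force: [0.4, -0.3, -0.0]
grip_width: 0.0854
finger_force: 0.0
2.3 [ 0.66250419 -0.15519794  0.14916244] [[0.171, 0.985, -0.0], [0.985, -0.171, 0.002], [0.002, -0.001, -1.0]] [-0.45424194 -0.75889016 -0.1811057 ]
```

View pics/w2.png

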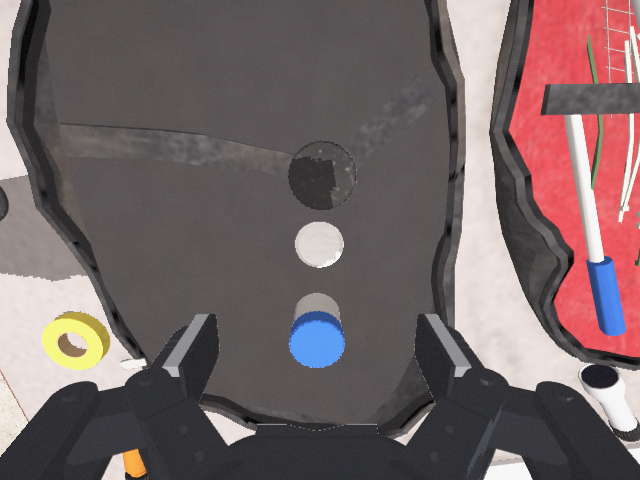

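The wrist view shows the flange at (319,244), the black can at (322,175) and the blue can at (317,338). The row is aligned between the fingers.

```bash
python3 - <<'E'
from h import *
f=dict(np.load("w2.npz"));h=cv2.cvtColor(f["pixels"],cv2.COLOR_RGB2GRAY)[215:275,285:355]
m=(h>150).astype(np.uint8);c=max(cv2.findContours(m,0,2)[0],key=cv2.contourArea);(x,y),r=cv2.minEnclosingCircle(c)
x+=285;y+=215;print(x,y,r,cv2.contourArea(c));print(ray(f,x,y,.014),ray(f,x+r,y,.014),dep(f,x,y))
print(ray(f,317,338,.053),ray(f,322,175,.064))
s=robot.state();print(s["eef_pos"],s["time_s"])
E
```

```text
319.0 243.5 24.253965377807617 1692.0
[ 0.66299664 -0.1542724   0.014     ] [ 0.68165859 -0.15750185  0.014     ] [ 0.66299301 -0.15429653  0.01392374]
[ 0.6512512  -0.21289005  0.053     ] [ 0.67425518 -0.09697255  0.064     ]
[ 0.66141461 -0.15773021  0.14938879] 2.35
```

```bash
python3 - <<'E'
from h import *
f=dict(np.load("w2.npz"));T=f["T_tool_cam"];Ki=np.linalg.inv(f["K"])
for u,v in[(205,317),(205,325),(210,330),(190,345),(175,372),(428,317),(440,330)]:
    Z=f["z_map"][v,u];print((u,v),(T[:3,:3]@(Ki@[u,v,1]*Z)+T[:3,3]).round(4))
print(T.round(3).tolist())
E
```

```text
(205, 317) [ 0.0129 -0.0462  0.0013]
(205, 325) [ 0.0133 -0.0441 -0.0053]
(210, 330) [ 0.0083 -0.044  -0.0009]
(190, 345) [ 0.0121 -0.0461 -0.0167]
(175, 372) [ 0.0099 -0.0471 -0.0283]
(428, 317) [0.0123 0.0435 0.0024]
(440, 330) [ 0.0123  0.0451 -0.0072]
[[0.0, -0.948, -0.317, 0.083], [1.0, 0.0, 0.0, -0.002], [-0.0, -0.317, 0.948, -0.12], [0.0, 0.0, 0.0, 1.0]]
```

```bash
python3 -m creep '[{"dx":0.1,"dy":0.1,"dz":-1.2,"wx":0,"wy":0,"wz":0},{"dx":0,"dy":0,"dz":-1.2,"wx":0,"wy":0,"wz":0},{"dx":0,"dy":0,"dz":-1.2,"wx":0,"wy":0,"wz":0},{"dx":0,"dy":0,"dz":-1.2,"wx":0,"wy":0,"wz":0},{"dx":0,"dy":0,"dz":-1.2,"wx":0,"wy":0,"wz":0},{"dx":0,"dy":0,"dz":-1.2,"wx":0,"wy":0,"wz":0},{"dx":0,"dy":0,"dz":-1.2,"wx":0,"wy":0,"wz":0},{"dx":0,"dy":0,"dz":-1.2,"wx":0,"wy":0,"wz":0}]' 60
```

```text
time_s: 3.02
eef_pos: [0.6625, -0.1575, 0.0527]
ee_rot: [-0.0, 0.767, 0.642, -0.0]
force: [0.6, 0.4, -0.0]
grip_width: 0.0511
finger_force: 0.0
```

```bash
python3 - <<'E'
from h import *
f,s=wrist();T=f["T_tool_cam"];v,u=np.mgrid[0:480,0:640]
P=(np.linalg.inv(f["K"])@np.stack([u.ravel(),v.ravel(),np.ones(u.size)])*f["z_map"].ravel())
P=(T[:3,:3]@P).T+T[:3,3];m=f["z_map"].ravel()>0
for sg in(-1,1):
    k=m&(P[:,1]*sg>.022)&(P[:,1]*sg<.045)&(abs(P[:,0])<.014)&(P[:,2]<.034)&(P[:,2]>-.02)
    print(sg,k.sum(),np.percentile(P[k,2],[50,90,98,100]).round(4),np.percentile(P[k,1],[1,50,99]).round(4))
g=cv2.cvtColor(f["pixels"],cv2.COLOR_RGB2GRAY);cv2.imwrite("pics/w3.png",f["pixels"][:,:,::-1])
# flange top: points near z=.014
W=(P-0)@f["R"] if 0 else None
R=Ro.from_quat(np.roll(s["ee_rot"],-1)).as_matrix();W=P@R.T+s["eef_pos"]
k=m&(abs(W[:,2]-.014)<.003)&(np.hypot(W[:,0]-.6625,W[:,1]+.156)<.03);print("flange",k.sum(),W[k].min(0),W[k].max(0),s["eef_pos"])
E
```

```text
-1 2432 [-0.006   0.0103  0.0158  0.0193] [-0.0404 -0.0284 -0.027 ]
1 2441 [-0.0059  0.0103  0.0158  0.0196] [0.0238 0.0252 0.0373]
flange 5852 [ 0.63266978 -0.18584722  0.01100037] [ 0.69238409 -0.12885931  0.01562608] [ 0.66245854 -0.15749766  0.05267663]
```

Fingertips are about 19.5 mm ahead of the TCP at 40 mm opening, so I'll descend to TCP z≈0.026 and then close.

```bash
python3 -m creep '[{"dx":0,"dy":0.1,"dz":-0.5,"wx":0,"wy":0,"wz":0},{"dx":0,"dy":0,"dz":-0.5,"wx":0,"wy":0,"wz":0},{"dx":0,"dy":0,"dz":-0.5,"wx":0,"wy":0,"wz":0},{"dx":0,"dy":0,"dz":-0.5,"wx":0,"wy":0,"wz":0},{"dx":0,"dy":0,"dz":-0.4,"wx":0,"wy":0,"wz":0},{"dx":0,"dy":0,"dz":-0.3,"wx":0,"wy":0,"wz":0},{"dx":0,"dy":0,"dz":0,"wx":0,"wy":0,"wz":0},{"dx":0,"dy":0,"dz":0,"wx":0,"wy":0,"wz":0}]' 60
python3 -m creep '[{"dx":0,"dy":0,"dz":0,"wx":0,"wy":0,"wz":0},{"dx":0,"dy":0,"dz":0,"wx":0,"wy":0,"wz":0},{"dx":0,"dy":0,"dz":0,"wx":0,"wy":0,"wz":0},{"dx":0,"dy":0,"dz":0,"wx":0,"wy":0,"wz":0},{"dx":0,"dy":0,"dz":0,"wx":0,"wy":0,"wz":0},{"dx":0,"dy":0,"dz":0,"wx":0,"wy":0,"wz":0},{"dx":0,"dy":0,"dz":0,"wx":0,"wy":0,"wz":0},{"dx":0,"dy":0,"dz":0,"wx":0,"wy":0,"wz":0}]' 30 40
```

```text
time_s: 3.73
eef_pos: [0.6626, -0.1564, 0.027]
ee_rot: [-0.0, 0.767, 0.642, 0.0]
force: [0.3, 0.8, 0.0]
grip_width: 0.0512
finger_force: 0.0
time_s: 4.4
eef_pos: [0.6632, -0.1566, 0.0278]
ee_rot: [0.0, 0.767, 0.642, 0.0]
force: [-0.6, 0.3, 5.8]
grip_width: 0.0376
finger_force: 40.3
```

```bash
python3 -m creep '[{"dx":0,"dy":0,"dz":0.5,"wx":0,"wy":0,"wz":0},{"dx":0,"dy":0,"dz":1.5,"wx":0,"wy":0,"wz":0},{"dx":0,"dy":0,"dz":1.7,"wx":0,"wy":0,"wz":0},{"dx":0,"dy":0,"dz":1.7,"wx":0,"wy":0,"wz":0},{"dx":0,"dy":0,"dz":1.7,"wx":0,"wy":0,"wz":0},{"dx":0,"dy":0,"dz":1.7,"wx":0,"wy":0,"wz":0},{"dx":0,"dy":0,"dz":1.7,"wx":0,"wy":0,"wz":0},{"dx":0,"dy":0,"dz":1.7,"wx":0,"wy":0,"wz":0}]'
python3 - <<'E'
from h import *
f,s=wrist();f,s=wrist();cv2.imwrite("pics/w4.png",f["pixels"][:,:,::-1]); print(s["eef_pos"],s["grip_width"])
E
```

```text
time_s: 5.07
eef_pos: [0.6624, -0.1565, 0.1508]
ee_rot: [0.0, 0.767, 0.642, 0.0]
force: [0.6, 0.8, -0.5]
grip_width: 0.0377
finger_force: 40.2
[ 0.66458813 -0.15676932  0.1546176 ] 0.03775503165223728
```

View pics/w4.png

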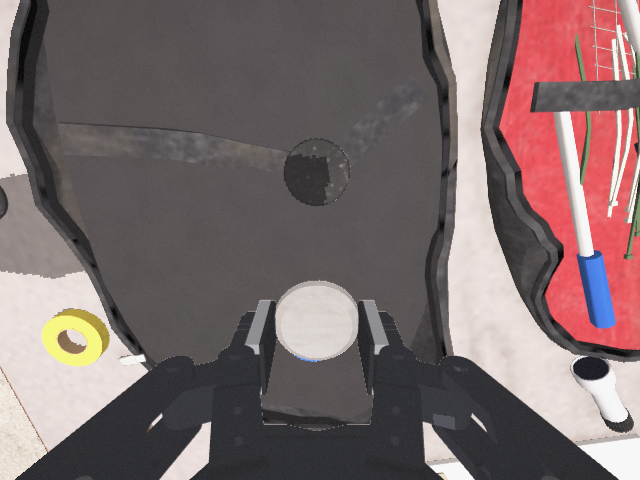

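The flange is held flat between the pads, centre at (317,321). Next I'll measure its offset in the tool frame and carry it over the cross while turning.

```bash
python3 - <<'E'
from h import *
f,s=wrist();T=f["T_tool_cam"]
p=f["pixels"];g=cv2.cvtColor(p,cv2.COLOR_RGB2GRAY)[270:370,260:375]
for u,v in[(317,300),(317,321),(317,345),(300,321),(335,321)]:
    Z=f["z_map"][v,u];print((T[:3,:3]@(np.linalg.inv(f["K"])@[u,v,1]*Z)+T[:3,3]).round(4))
# outline of top face: left/right/top/bottom pixels seen approx 276..358, 281..360
for u,v in[(277,321),(357,321),(317,282),(317,359)]:
    d=T[:3,:3]@np.linalg.inv(f["K"])@[u,v,1];o=T[:3,3];print((o+d*(.0100-o[2])/d[2]).round(4))
print(s["eef_pos"])
E
python3 -m creep '[{"dx":-0.559,"dy":2.563,"dz":0,"wx":0,"wy":0,"wz":0.109},{"dx":-0.559,"dy":2.563,"dz":0,"wx":0,"wy":0,"wz":0.109},{"dx":-0.559,"dy":2.563,"dz":0,"wx":0,"wy":0,"wz":0.109},{"dx":-0.559,"dy":2.563,"dz":0,"wx":0,"wy":0,"wz":0.109},{"dx":-0.559,"dy":2.563,"dz":0,"wx":0,"wy":0,"wz":0.109},{"dx":-0.559,"dy":2.563,"dz":0,"wx":0,"wy":0,"wz":0.109},{"dx":-0.559,"dy":2.563,"dz":0,"wx":0,"wy":0,"wz":0.109},{"dx":-0.559,"dy":2.563,"dz":0,"wx":0,"wy":0,"wz":0.109}]'
python3 -m creep '[{"dx":-0.559,"dy":2.563,"dz":0,"wx":0,"wy":0,"wz":0.109},{"dx":-0.559,"dy":2.563,"dz":0,"wx":0,"wy":0,"wz":0.109},{"dx":-0.559,"dy":2.563,"dz":0,"wx":0,"wy":0,"wz":0.109},{"dx":-0.559,"dy":2.563,"dz":0,"wx":0,"wy":0,"wz":0.109},{"dx":-0.559,"dy":2.563,"dz":0,"wx":0,"wy":0,"wz":0.109},{"dx":-0.559,"dy":2.563,"dz":0,"wx":0,"wy":0,"wz":0.109},{"dx":-0.559,"dy":2.563,"dz":0,"wx":0,"wy":0,"wz":0.109},{"dx":-0.559,"dy":2.563,"dz":0,"wx":0,"wy":0,"wz":0.109}]'
python3 - <<'E'
from h import *
for i in range(5):f,s=wrist()
cv2.imwrite("pics/w5.png",f["pixels"][:,:,::-1]); np.savez("w5.npz",**f);R=Ro.from_quat(np.roll(s["ee_rot"],-1)).as_matrix()
print(s["eef_pos"],s["grip_width"],R.round(3).tolist(),np.round(s["joint_positions"],2))
E
```

```text
[ 0.014  -0.0014  0.0138]
[ 0.0036 -0.0013  0.014 ]
[-0.0088 -0.0013  0.014 ]
[ 0.0033 -0.0089  0.0145]
[0.003  0.0067 0.015 ]
[ 0.0059 -0.0186  0.01  ]
[0.0059 0.0159 0.01  ]
[ 0.0243 -0.0014  0.01  ]
[-0.0134 -0.0013  0.01  ]
[ 0.66464791 -0.15682102  0.15312854]
time_s: 5.88
eef_pos: [0.6166, 0.0496, 0.1481]
ee_rot: [-0.001, 0.421, 0.907, -0.001]
force: [1.3, 0.9, -0.5]
grip_width: 0.0378
finger_force: 40.2
time_s: 6.55
eef_pos: [0.5721, 0.2542, 0.1481]
ee_rot: [-0.001, -0.001, 1.0, -0.001]
force: [0.2, -0.1, -0.1]
grip_width: 0.0377
finger_force: 40.2
[0.57215234 0.25393303 0.14809086] 0.037507848874391264 [[-1.0, 0.002, -0.002], [0.002, 1.0, -0.001], [0.002, -0.001, -1.0]] [-0.1   0.79 -0.63  1.67  0.58  0.87  0.61]
```

View pics/w5.png

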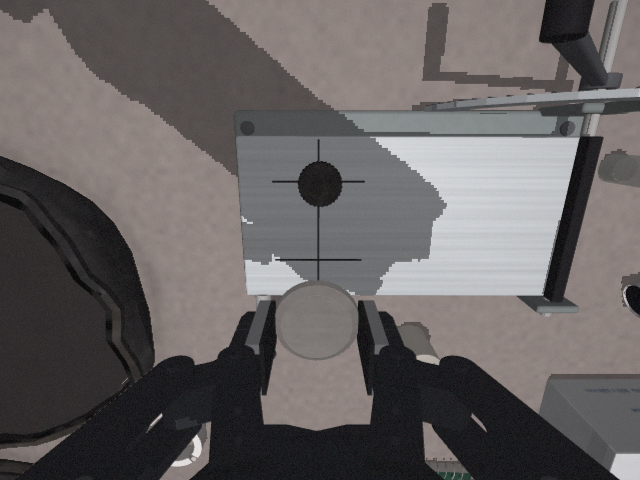

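The wrist view shows the free cross at (319,260), the cap at (320,184), and the flange held at (317,320). The pointer is at the upper right. Next, the cross position from this view.

```bash
python3 - <<'E'
from h import *
f=dict(np.load("w5.npz"))
print(ray(f,319,260,.044),ray(f,320,183,.056),ray(f,578,215,.044),dep(f,330,275),robot.state()["eef_pos"])
T=f["T_tool_cam"]
for u,v in[(277,321),(357,321),(317,281),(317,360)]:
    d=T[:3,:3]@np.linalg.inv(f["K"])@[u,v,1];o=T[:3,3];print((o+d*(.0142-o[2])/d[2]).round(4))
E
```

```text
[0.5733744  0.25737866 0.044     ] [0.51847838 0.2578524  0.056     ] [0.54149429 0.43017085 0.044     ] [0.58461499 0.26516586 0.04420947] [0.57279439 0.25249301 0.14811495]
[ 0.0034 -0.0158  0.0142]
[0.0034 0.0198 0.0142]
[0.0228 0.002  0.0142]
[-0.0171  0.002   0.0142]
```

```bash
python3 -m creep '[{"dx":0.4,"dy":0.1,"dz":-1.1,"wx":0,"wy":0,"wz":0},{"dx":0,"dy":0,"dz":-1.1,"wx":0,"wy":0,"wz":0},{"dx":0,"dy":0,"dz":-1.1,"wx":0,"wy":0,"wz":0},{"dx":0,"dy":0,"dz":-1.1,"wx":0,"wy":0,"wz":0},{"dx":0,"dy":0,"dz":-1.1,"wx":0,"wy":0,"wz":0},{"dx":0,"dy":0,"dz":-1.1,"wx":0,"wy":0,"wz":0},{"dx":0,"dy":0,"dz":-0.8,"wx":0,"wy":0,"wz":0},{"dx":0,"dy":0,"dz":-0.4,"wx":0,"wy":0,"wz":0}]'
python3 -m creep '[{"dx":0,"dy":0,"dz":-0.05,"wx":0,"wy":0,"wz":0},{"dx":0,"dy":0,"dz":-0.05,"wx":0,"wy":0,"wz":0},{"dx":0,"dy":0,"dz":0,"wx":0,"wy":0,"wz":0},{"dx":0,"dy":0,"dz":0,"wx":0,"wy":0,"wz":0},{"dx":0,"dy":0,"dz":0,"wx":0,"wy":0,"wz":0},{"dx":0,"dy":0,"dz":0,"wx":0,"wy":0,"wz":0},{"dx":0,"dy":0,"dz":0,"wx":0,"wy":0,"wz":0},{"dx":0,"dy":0,"dz":0,"wx":0,"wy":0,"wz":0}]'
```

```text
time_s: 7.47
eef_pos: [0.5764, 0.2542, 0.0693]
ee_rot: [-0.001, 0.001, 1.0, -0.001]
force: [0.1, 0.2, -0.5]
grip_width: 0.0374
finger_force: 40.2
time_s: 8.13
eef_pos: [0.5773, 0.2546, 0.0703]
ee_rot: [0.0, 0.001, 1.0, 0.0]
force: [-0.1, -0.0, 0.2]
grip_width: 0.0378
finger_force: 40.2
```

```bash
python3 -m creep '[{"dx":0,"dy":0,"dz":-0.05,"wx":0,"wy":0,"wz":0},{"dx":0,"dy":0,"dz":-0.05,"wx":0,"wy":0,"wz":0},{"dx":0,"dy":0,"dz":0,"wx":0,"wy":0,"wz":0},{"dx":0,"dy":0,"dz":0,"wx":0,"wy":0,"wz":0},{"dx":0,"dy":0,"dz":0,"wx":0,"wy":0,"wz":0},{"dx":0,"dy":0,"dz":0,"wx":0,"wy":0,"wz":0},{"dx":0,"dy":0,"dz":0,"wx":0,"wy":0,"wz":0},{"dx":0,"dy":0,"dz":0,"wx":0,"wy":0,"wz":0}]'
python3 -m creep '[{"dx":0,"dy":0,"dz":-0.05,"wx":0,"wy":0,"wz":0},{"dx":0,"dy":0,"dz":-0.05,"wx":0,"wy":0,"wz":0},{"dx":0,"dy":0,"dz":0,"wx":0,"wy":0,"wz":0},{"dx":0,"dy":0,"dz":0,"wx":0,"wy":0,"wz":0},{"dx":0,"dy":0,"dz":0,"wx":0,"wy":0,"wz":0},{"dx":0,"dy":0,"dz":0,"wx":0,"wy":0,"wz":0},{"dx":0,"dy":0,"dz":0,"wx":0,"wy":0,"wz":0},{"dx":0,"dy":0,"dz":0,"wx":0,"wy":0,"wz":0}]'
```

```text
time_s: 8.8
eef_pos: [0.5772, 0.2546, 0.0691]
ee_rot: [0.0, 0.001, 1.0, 0.0]
force: [0.4, 0.6, -0.0]
grip_width: 0.0375
finger_force: 40.2
time_s: 9.47
eef_pos: [0.5772, 0.2547, 0.0681]
ee_rot: [0.0, 0.001, 1.0, 0.0]
force: [1.2, 0.8, -0.5]
grip_width: 0.0375
finger_force: 40.2
```

Close to contact. I'll go down 1 mm, then open.

```bash
python3 -m creep '[{"dx":0,"dy":0,"dz":-0.05,"wx":0,"wy":0,"wz":0},{"dx":0,"dy":0,"dz":-0.05,"wx":0,"wy":0,"wz":0},{"dx":0,"dy":0,"dz":0,"wx":0,"wy":0,"wz":0},{"dx":0,"dy":0,"dz":0,"wx":0,"wy":0,"wz":0},{"dx":0,"dy":0,"dz":0,"wx":0,"wy":0,"wz":0},{"dx":0,"dy":0,"dz":0,"wx":0,"wy":0,"wz":0},{"dx":0,"dy":0,"dz":0,"wx":0,"wy":0,"wz":0},{"dx":0,"dy":0,"dz":0,"wx":0,"wy":0,"wz":0}]'
python3 -m creep '[{"dx":0,"dy":0,"dz":0,"wx":0,"wy":0,"wz":0},{"dx":0,"dy":0,"dz":0,"wx":0,"wy":0,"wz":0},{"dx":0,"dy":0,"dz":0,"wx":0,"wy":0,"wz":0},{"dx":0,"dy":0,"dz":0,"wx":0,"wy":0,"wz":0},{"dx":0,"dy":0,"dz":0,"wx":0,"wy":0,"wz":0},{"dx":0,"dy":0,"dz":0,"wx":0,"wy":0,"wz":0},{"dx":0,"dy":0,"dz":0,"wx":0,"wy":0,"wz":0},{"dx":0,"dy":0,"dz":0,"wx":0,"wy":0,"wz":0}]' 60
```

```text
time_s: 10.13
eef_pos: [0.5772, 0.2547, 0.0675]
ee_rot: [0.0, 0.001, 1.0, 0.0]
force: [-1.6, -1.3, 5.7]
grip_width: 0.0373
finger_force: 40.8
time_s: 10.8
eef_pos: [0.5771, 0.2546, 0.0671]
ee_rot: [-0.0, 0.001, 1.0, 0.0]
force: [-0.2, -0.2, -0.5]
grip_width: 0.0511
finger_force: 0.0
```

```bash
python3 -m creep '[{"dx":0,"dy":0,"dz":1,"wx":0,"wy":0,"wz":0},{"dx":0,"dy":0,"dz":1.3,"wx":0,"wy":0,"wz":0},{"dx":0,"dy":0,"dz":1.5,"wx":0,"wy":0,"wz":0},{"dx":0,"dy":0,"dz":1.5,"wx":0,"wy":0,"wz":0},{"dx":0,"dy":0,"dz":1.5,"wx":0,"wy":0,"wz":0},{"dx":0,"dy":0,"dz":1.2,"wx":0,"wy":0,"wz":0},{"dx":0,"dy":0,"dz":0,"wx":0,"wy":0,"wz":0},{"dx":0,"dy":0,"dz":0,"wx":0,"wy":0,"wz":0}]'
python3 - <<'E'
from h import *
f,s=wrist();cv2.imwrite("pics/w6.png",f["pixels"][:,:,::-1]); np.savez("w6.npz",**f);print(s["eef_pos"])
t=grab_frame("top");np.savez("top6.npz",**t)
E
```

```text
time_s: 11.47
eef_pos: [0.5777, 0.2548, 0.1483]
ee_rot: [0.001, 0.001, 1.0, 0.0]
force: [-1.0, -0.2, -0.6]
grip_width: 0.0516
finger_force: 0.0
[0.57769207 0.25482241 0.14830357]
```

View pics/w6.png

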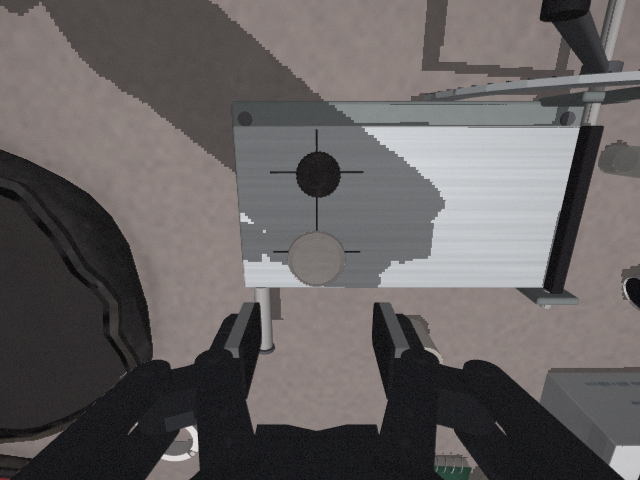

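The flange is at (317,258) on the board, with the cross at (317,251). Next, the offset and the bar position (visible at (264,318)).

```bash
python3 - <<'E'
from h import *
f=dict(np.load("w6.npz"))
a=ray(f,317,258,.054);b=ray(f,317,251.5,.044);c=ray(f,318,174,.056);print(a,b,a-b,c, c-ray(f,317,172,.044))
for v in(300,318,340):print("bar",ray(f,264.5,v,.046),dep(f,264,v))
E
```

```text
[0.57420052 0.25702231 0.054     ] [0.57312053 0.2570485  0.044     ] [ 1.07999520e-03 -2.61900555e-05  1.00000000e-02] [0.51894269 0.25773601 0.056     ] [-0.00011726  0.00058003  0.012     ]
bar [0.60931778 0.21916506 0.046     ] [0.60978205 0.21865167 0.04509828]
bar [0.6240104  0.21841962 0.046     ] [0.62380373 0.21811405 0.04635319]
bar [0.64274195 0.21746928 0.046     ] [0.64297695 0.21703073 0.04564554]
```

The flange is centred within about 1 mm. In robot coordinates the bar is at about (0.6315, 0.2146, 0.040) and the hinge at y≈0.4246. Moving over the bar and down.

```bash
python3 -m creep '[{"dx":1.35,"dy":-1.0,"dz":0,"wx":0,"wy":0,"wz":0},{"dx":1.35,"dy":-1.0,"dz":0,"wx":0,"wy":0,"wz":0},{"dx":1.35,"dy":-1.0,"dz":0,"wx":0,"wy":0,"wz":0},{"dx":1.35,"dy":-1.0,"dz":0,"wx":0,"wy":0,"wz":0},{"dx":0,"dy":0,"dz":-1.4,"wx":0,"wy":0,"wz":0},{"dx":0,"dy":0,"dz":-1.4,"wx":0,"wy":0,"wz":0},{"dx":0,"dy":0,"dz":-1.4,"wx":0,"wy":0,"wz":0},{"dx":0,"dy":0,"dz":-1.4,"wx":0,"wy":0,"wz":0}]'
python3 -m creep '[{"dx":0,"dy":0,"dz":-1.4,"wx":0,"wy":0,"wz":0},{"dx":0,"dy":0,"dz":-1.4,"wx":0,"wy":0,"wz":0},{"dx":0,"dy":0,"dz":-1.0,"wx":0,"wy":0,"wz":0},{"dx":0,"dy":0,"dz":-0.7,"wx":0,"wy":0,"wz":0},{"dx":0,"dy":0,"dz":-0.2,"wx":0,"wy":0,"wz":0},{"dx":0,"dy":0,"dz":0,"wx":0,"wy":0,"wz":0},{"dx":0,"dy":0,"dz":0,"wx":0,"wy":0,"wz":0},{"dx":0,"dy":0,"dz":0,"wx":0,"wy":0,"wz":0}]'
cat > look.py <<'E'
from h import *
def look(tag=None):
    f,s=wrist();p=s["eef_pos"];th=np.arcsin((p[2]-Z0)/.21)
    v,u=np.mgrid[0:480,0:640];P=(np.linalg.inv(f["K"])@np.stack([u.ravel(),v.ravel(),np.ones(u.size)])*f["z_map"].ravel()).T
    W=(P-f["t"])@f["R"];W=W[f["z_map"].ravel()>0]
    d=(.4270-W[:,1]);e=W[:,2]-.04   # from hinge, along -y (free end)
    a=d*np.cos(th)+e*np.sin(th);n=-d*np.sin(th)+e*np.cos(th)
    on=(a>.0)&(a<.215)&(W[:,0]>.49)&(W[:,0]<.60)
    b=np.polyfit(a[on&(abs(n-.004)<.006)],n[on&(abs(n-.004)<.006)],1);n=n-np.polyval(b,a)
    F=on&(n>.006)&(n<.015)&(a>.02)
    for nm,k in(("flange",F&(W[:,0]>.548)),("cap",F&(W[:,0]<.545))):print(nm,k.sum(),"dist from hinge",np.round(np.median(a[k]),3),"x",np.round(np.median(W[k,0]),3) if k.any() else "")
    print("t",s["time_s"],"theta_tcp",th.round(3),"theta_img",(th+np.arctan(b[0])).round(3),p.round(4),np.round(s["force"],1),s["grip_width"])
    if tag:cv2.imwrite(f"pics/{tag}.png",f["pixels"][:,:,::-1])
Z0=.0450
import sys
if __name__=="__main__":
    if len(sys.argv)>2:Z0=float(sys.argv[2])
    look(sys.argv[1] if len(sys.argv)>1 and sys.argv[1]!="-" else None)
E
python3 look.py w7 
```

```text
time_s: 12.23
eef_pos: [0.6291, 0.2156, 0.0886]
ee_rot: [-0.002, 0.0, 1.0, -0.0]
force: [-0.2, -0.6, -0.3]
grip_width: 0.0513
finger_force: 0.0
time_s: 12.9
eef_pos: [0.6318, 0.2149, 0.045]
ee_rot: [0.001, 0.001, 1.0, 0.0]
force: [-0.5, -0.3, 0.6]
grip_width: 0.0512
finger_force: 0.0
flange 9765 dist from hinge 0.172 x 0.575
cap 6762 dist from hinge 0.17 x 0.523
t 12.9 theta_tcp -0.0 theta_img 0.001 [0.6318 0.2149 0.045 ] [-0.5 -0.3  0.6] 0.05124874396587297
```

The detector sees both pieces on their crosses. Closing on the bar.

```bash
python3 -m creep '[{"dx":0,"dy":0,"dz":0,"wx":0,"wy":0,"wz":0},{"dx":0,"dy":0,"dz":0,"wx":0,"wy":0,"wz":0},{"dx":0,"dy":0,"dz":0,"wx":0,"wy":0,"wz":0},{"dx":0,"dy":0,"dz":0,"wx":0,"wy":0,"wz":0},{"dx":0,"dy":0,"dz":0,"wx":0,"wy":0,"wz":0},{"dx":0,"dy":0,"dz":0,"wx":0,"wy":0,"wz":0},{"dx":0,"dy":0,"dz":0,"wx":0,"wy":0,"wz":0},{"dx":0,"dy":0,"dz":0,"wx":0,"wy":0,"wz":0}]' 0 30
python3 look.py
```

```text
time_s: 13.62
eef_pos: [0.6314, 0.2147, 0.0445]
ee_rot: [0.0, 0.001, 1.0, 0.0]
force: [-0.3, -0.5, 3.7]
grip_width: 0.0108
finger_force: 29.3
flange 9814 dist from hinge 0.172 x 0.575
cap 6901 dist from hinge 0.17 x 0.523
t 13.6167 theta_tcp -0.003 theta_img 0.001 [0.6314 0.2147 0.0445] [-0.3 -0.5  3.7] 0.01078105068315294
```

```bash
python3 -m creep '[{"dx":0,"dy":0,"dz":0.1,"wx":0,"wy":0,"wz":0},{"dx":0,"dy":0,"dz":0.15,"wx":0,"wy":0,"wz":0},{"dx":0,"dy":0.01,"dz":0.2,"wx":0,"wy":0,"wz":0},{"dx":0,"dy":0.01,"dz":0.2,"wx":0,"wy":0,"wz":0},{"dx":0,"dy":0.01,"dz":0.2,"wx":0,"wy":0,"wz":0},{"dx":0,"dy":0.01,"dz":0.2,"wx":0,"wy":0,"wz":0},{"dx":0,"dy":0.01,"dz":0.2,"wx":0,"wy":0,"wz":0},{"dx":0,"dy":0.02,"dz":0.2,"wx":0,"wy":0,"wz":0}]'
python3 look.py
python3 -m creep '[{"dx":0,"dy":0.02,"dz":0.2,"wx":0,"wy":0,"wz":0},{"dx":0,"dy":0.02,"dz":0.2,"wx":0,"wy":0,"wz":0},{"dx":0,"dy":0.02,"dz":0.2,"wx":0,"wy":0,"wz":0},{"dx":0,"dy":0.02,"dz":0.2,"wx":0,"wy":0,"wz":0},{"dx":0,"dy":0.02,"dz":0.2,"wx":0,"wy":0,"wz":0},{"dx":0,"dy":0.03,"dz":0.2,"wx":0,"wy":0,"wz":0},{"dx":0,"dy":0.03,"dz":0.2,"wx":0,"wy":0,"wz":0},{"dx":0,"dy":0.03,"dz":0.1,"wx":0,"wy":0,"wz":0}]'
python3 look.py
```

```text
time_s: 14.33
eef_pos: [0.6313, 0.2151, 0.0587]
ee_rot: [0.0, 0.001, 1.0, -0.0]
force: [4.9, 1.1, -7.3]
grip_width: 0.0108
finger_force: 29.1
flange 9148 dist from hinge 0.172 x 0.575
cap 6776 dist from hinge 0.171 x 0.522
t 14.3333 theta_tcp 0.065 theta_img 0.067 [0.6313 0.2151 0.0587] [ 4.9  1.1 -7.3] 0.010830066400787344
time_s: 15.05
eef_pos: [0.6312, 0.2167, 0.0739]
ee_rot: [-0.0, 0.002, 1.0, -0.0]
force: [3.8, -0.1, -6.3]
grip_width: 0.0107
finger_force: 29.1
flange 8458 dist from hinge 0.172 x 0.575
cap 6554 dist from hinge 0.171 x 0.522
t 15.05 theta_tcp 0.138 theta_img 0.138 [0.6312 0.2167 0.0739] [ 3.8 -0.1 -6.3] 0.010705493472623905
```

```bash
cat >> look.py <<'E'
    # guard: stop the chain once the flange has left its cross
E
sed -i 's/^        for nm/        for nm/; s/^    print("t",s/    global ok; ok=F.any() and np.median(a[F\&(W[:,0]>.548)])>.166\n    print("t",s/' look.py; echo '    sys.exit(0 if ok else 1)' >> look.py
python3 -m creep '[{"dx":0,"dy":0.02,"dz":0.12,"wx":0,"wy":0,"wz":0},{"dx":0,"dy":0.02,"dz":0.12,"wx":0,"wy":0,"wz":0},{"dx":0,"dy":0.02,"dz":0.12,"wx":0,"wy":0,"wz":0},{"dx":0,"dy":0.02,"dz":0.12,"wx":0,"wy":0,"wz":0},{"dx":0,"dy":0.02,"dz":0.12,"wx":0,"wy":0,"wz":0},{"dx":0,"dy":0.02,"dz":0.1,"wx":0,"wy":0,"wz":0},{"dx":0,"dy":0.02,"dz":0.1,"wx":0,"wy":0,"wz":0},{"dx":0,"dy":0,"dz":0,"wx":0,"wy":0,"wz":0}]' >/dev/null; python3 look.py &&
python3 -m creep '[{"dx":0,"dy":0.02,"dz":0.1,"wx":0,"wy":0,"wz":0},{"dx":0,"dy":0.02,"dz":0.1,"wx":0,"wy":0,"wz":0},{"dx":0,"dy":0.02,"dz":0.1,"wx":0,"wy":0,"wz":0},{"dx":0,"dy":0,"dz":0,"wx":0,"wy":0,"wz":0},{"dx":0,"dy":0,"dz":0,"wx":0,"wy":0,"wz":0},{"dx":0,"dy":0,"dz":0,"wx":0,"wy":0,"wz":0},{"dx":0,"dy":0,"dz":0,"wx":0,"wy":0,"wz":0},{"dx":0,"dy":0,"dz":0,"wx":0,"wy":0,"wz":0}]' >/dev/null&& python3 look.py &&
python3 -m creep '[{"dx":0,"dy":0.02,"dz":0.1,"wx":0,"wy":0,"wz":0},{"dx":0,"dy":0.02,"dz":0.1,"wx":0,"wy":0,"wz":0},{"dx":0,"dy":0.02,"dz":0.1,"wx":0,"wy":0,"wz":0},{"dx":0,"dy":0,"dz":0,"wx":0,"wy":0,"wz":0},{"dx":0,"dy":0,"dz":0,"wx":0,"wy":0,"wz":0},{"dx":0,"dy":0,"dz":0,"wx":0,"wy":0,"wz":0},{"dx":0,"dy":0,"dz":0,"wx":0,"wy":0,"wz":0},{"dx":0,"dy":0,"dz":0,"wx":0,"wy":0,"wz":0}]' >/dev/null&& python3 look.py
```

```text
flange 8109 dist from hinge 0.173 x 0.575
cap 6443 dist from hinge 0.171 x 0.521
t 15.7667 theta_tcp 0.176 theta_img 0.176 [0.6313 0.2179 0.0818] [ 3.  -3.8 -5. ] 0.010948256935772848
flange 7986 dist from hinge 0.173 x 0.575
cap 6376 dist from hinge 0.171 x 0.521
t 16.4833 theta_tcp 0.19 theta_img 0.19 [0.6312 0.2184 0.0847] [ 4.  -3.5 -6.2] 0.01054247883144705
flange 7834 dist from hinge 0.173 x 0.575
cap 6344 dist from hinge 0.171 x 0.521
t 17.2 theta_tcp 0.205 theta_img 0.204 [0.6312 0.219  0.0877] [ 3.3 -2.7 -5.8] 0.010670855958552446
```

Tracking is good. Same guarded steps.

```bash

python3 -m creep '[{"dx":0,"dy":0.02,"dz":0.1,"wx":0,"wy":0,"wz":0},{"dx":0,"dy":0.02,"dz":0.1,"wx":0,"wy":0,"wz":0},{"dx":0,"dy":0.02,"dz":0.1,"wx":0,"wy":0,"wz":0},{"dx":0,"dy":0,"dz":0,"wx":0,"wy":0,"wz":0},{"dx":0,"dy":0,"dz":0,"wx":0,"wy":0,"wz":0},{"dx":0,"dy":0,"dz":0,"wx":0,"wy":0,"wz":0},{"dx":0,"dy":0,"dz":0,"wx":0,"wy":0,"wz":0},{"dx":0,"dy":0,"dz":0,"wx":0,"wy":0,"wz":0}]' >/dev/null&& python3 look.py &&
python3 -m creep '[{"dx":0,"dy":0.02,"dz":0.1,"wx":0,"wy":0,"wz":0},{"dx":0,"dy":0.02,"dz":0.1,"wx":0,"wy":0,"wz":0},{"dx":0,"dy":0.03,"dz":0.1,"wx":0,"wy":0,"wz":0},{"dx":0,"dy":0,"dz":0,"wx":0,"wy":0,"wz":0},{"dx":0,"dy":0,"dz":0,"wx":0,"wy":0,"wz":0},{"dx":0,"dy":0,"dz":0,"wx":0,"wy":0,"wz":0},{"dx":0,"dy":0,"dz":0,"wx":0,"wy":0,"wz":0},{"dx":0,"dy":0,"dz":0,"wx":0,"wy":0,"wz":0}]' >/dev/null&& python3 look.py &&
python3 -m creep '[{"dx":0,"dy":0.03,"dz":0.1,"wx":0,"wy":0,"wz":0},{"dx":0,"dy":0.02,"dz":0.1,"wx":0,"wy":0,"wz":0},{"dx":0,"dy":0.03,"dz":0.1,"wx":0,"wy":0,"wz":0},{"dx":0,"dy":0,"dz":0,"wx":0,"wy":0,"wz":0},{"dx":0,"dy":0,"dz":0,"wx":0,"wy":0,"wz":0},{"dx":0,"dy":0,"dz":0,"wx":0,"wy":0,"wz":0},{"dx":0,"dy":0,"dz":0,"wx":0,"wy":0,"wz":0},{"dx":0,"dy":0,"dz":0,"wx":0,"wy":0,"wz":0}]' >/dev/null&& python3 look.py &&
python3 -m creep '[{"dx":0,"dy":0.03,"dz":0.1,"wx":0,"wy":0,"wz":0},{"dx":0,"dy":0.03,"dz":0.1,"wx":0,"wy":0,"wz":0},{"dx":0,"dy":0.03,"dz":0.1,"wx":0,"wy":0,"wz":0},{"dx":0,"dy":0,"dz":0,"wx":0,"wy":0,"wz":0},{"dx":0,"dy":0,"dz":0,"wx":0,"wy":0,"wz":0},{"dx":0,"dy":0,"dz":0,"wx":0,"wy":0,"wz":0},{"dx":0,"dy":0,"dz":0,"wx":0,"wy":0,"wz":0},{"dx":0,"dy":0,"dz":0,"wx":0,"wy":0,"wz":0}]' >/dev/null&& python3 look.py
```

```text
flange 7719 dist from hinge 0.173 x 0.575
cap 6283 dist from hinge 0.171 x 0.521
t 17.9167 theta_tcp 0.219 theta_img 0.218 [0.6313 0.2196 0.0907] [ 3.4 -3.4 -5. ] 0.01078766877012298
flange 7558 dist from hinge 0.173 x 0.576
cap 6248 dist from hinge 0.171 x 0.521
t 18.6333 theta_tcp 0.234 theta_img 0.233 [0.6313 0.2203 0.0936] [ 5.  -3.4 -5.8] 0.010709792355066205
flange 7425 dist from hinge 0.173 x 0.575
cap 6178 dist from hinge 0.172 x 0.521
t 19.35 theta_tcp 0.249 theta_img 0.247 [0.6313 0.221  0.0967] [ 4.4 -4.6 -5.9] 0.010905432812648237
flange 7324 dist from hinge 0.173 x 0.575
cap 6103 dist from hinge 0.172 x 0.521
t 20.0667 theta_tcp 0.263 theta_img 0.261 [0.6313 0.2218 0.0996] [ 4.7 -3.8 -6.7] 0.01064037638648499
```

```bash

python3 -m creep '[{"dx":0,"dy":0.03,"dz":0.1,"wx":0,"wy":0,"wz":0},{"dx":0,"dy":0.03,"dz":0.1,"wx":0,"wy":0,"wz":0},{"dx":0,"dy":0.03,"dz":0.1,"wx":0,"wy":0,"wz":0},{"dx":0,"dy":0,"dz":0,"wx":0,"wy":0,"wz":0},{"dx":0,"dy":0,"dz":0,"wx":0,"wy":0,"wz":0},{"dx":0,"dy":0,"dz":0,"wx":0,"wy":0,"wz":0},{"dx":0,"dy":0,"dz":0,"wx":0,"wy":0,"wz":0},{"dx":0,"dy":0,"dz":0,"wx":0,"wy":0,"wz":0}]' >/dev/null&& python3 look.py &&
python3 -m creep '[{"dx":0,"dy":0.03,"dz":0.1,"wx":0,"wy":0,"wz":0},{"dx":0,"dy":0.03,"dz":0.1,"wx":0,"wy":0,"wz":0},{"dx":0,"dy":0.03,"dz":0.1,"wx":0,"wy":0,"wz":0},{"dx":0,"dy":0,"dz":0,"wx":0,"wy":0,"wz":0},{"dx":0,"dy":0,"dz":0,"wx":0,"wy":0,"wz":0},{"dx":0,"dy":0,"dz":0,"wx":0,"wy":0,"wz":0},{"dx":0,"dy":0,"dz":0,"wx":0,"wy":0,"wz":0},{"dx":0,"dy":0,"dz":0,"wx":0,"wy":0,"wz":0}]' >/dev/null&& python3 look.py &&
python3 -m creep '[{"dx":0,"dy":0.03,"dz":0.1,"wx":0,"wy":0,"wz":0},{"dx":0,"dy":0.03,"dz":0.1,"wx":0,"wy":0,"wz":0},{"dx":0,"dy":0.04,"dz":0.1,"wx":0,"wy":0,"wz":0},{"dx":0,"dy":0,"dz":0,"wx":0,"wy":0,"wz":0},{"dx":0,"dy":0,"dz":0,"wx":0,"wy":0,"wz":0},{"dx":0,"dy":0,"dz":0,"wx":0,"wy":0,"wz":0},{"dx":0,"dy":0,"dz":0,"wx":0,"wy":0,"wz":0},{"dx":0,"dy":0,"dz":0,"wx":0,"wy":0,"wz":0}]' >/dev/null&& python3 look.py &&
python3 -m creep '[{"dx":0,"dy":0.04,"dz":0.1,"wx":0,"wy":0,"wz":0},{"dx":0,"dy":0.03,"dz":0.1,"wx":0,"wy":0,"wz":0},{"dx":0,"dy":0.04,"dz":0.1,"wx":0,"wy":0,"wz":0},{"dx":0,"dy":0,"dz":0,"wx":0,"wy":0,"wz":0},{"dx":0,"dy":0,"dz":0,"wx":0,"wy":0,"wz":0},{"dx":0,"dy":0,"dz":0,"wx":0,"wy":0,"wz":0},{"dx":0,"dy":0,"dz":0,"wx":0,"wy":0,"wz":0},{"dx":0,"dy":0,"dz":0,"wx":0,"wy":0,"wz":0}]' >/dev/null&& python3 look.py
```

```text
flange 7171 dist from hinge 0.173 x 0.576
cap 6054 dist from hinge 0.172 x 0.521
t 20.7833 theta_tcp 0.278 theta_img 0.275 [0.6313 0.2226 0.1027] [ 2.9 -4.2 -5.4] 0.010754355971770737
flange 7042 dist from hinge 0.173 x 0.576
cap 5995 dist from hinge 0.172 x 0.521
t 21.5 theta_tcp 0.293 theta_img 0.29 [0.6313 0.2234 0.1056] [ 3.7 -4.2 -5.7] 0.010613632344586153
flange 6904 dist from hinge 0.173 x 0.575
cap 5924 dist from hinge 0.172 x 0.521
t 22.2167 theta_tcp 0.308 theta_img 0.304 [0.6313 0.2243 0.1086] [ 4.2 -4.3 -5.3] 0.010754182159840935
flange 6764 dist from hinge 0.173 x 0.576
cap 5869 dist from hinge 0.172 x 0.521
t 22.9333 theta_tcp 0.323 theta_img 0.319 [0.6313 0.2252 0.1116] [ 4.4 -4.5 -5.2] 0.010550369133118022
```

```bash

python3 -m creep '[{"dx":0,"dy":0.04,"dz":0.1,"wx":0,"wy":0,"wz":0},{"dx":0,"dy":0.03,"dz":0.1,"wx":0,"wy":0,"wz":0},{"dx":0,"dy":0.04,"dz":0.1,"wx":0,"wy":0,"wz":0},{"dx":0,"dy":0,"dz":0,"wx":0,"wy":0,"wz":0},{"dx":0,"dy":0,"dz":0,"wx":0,"wy":0,"wz":0},{"dx":0,"dy":0,"dz":0,"wx":0,"wy":0,"wz":0},{"dx":0,"dy":0,"dz":0,"wx":0,"wy":0,"wz":0},{"dx":0,"dy":0,"dz":0,"wx":0,"wy":0,"wz":0}]' >/dev/null&& python3 look.py &&
python3 -m creep '[{"dx":0,"dy":0.04,"dz":0.1,"wx":0,"wy":0,"wz":0},{"dx":0,"dy":0.03,"dz":0.1,"wx":0,"wy":0,"wz":0},{"dx":0,"dy":0.04,"dz":0.1,"wx":0,"wy":0,"wz":0},{"dx":0,"dy":0,"dz":0,"wx":0,"wy":0,"wz":0},{"dx":0,"dy":0,"dz":0,"wx":0,"wy":0,"wz":0},{"dx":0,"dy":0,"dz":0,"wx":0,"wy":0,"wz":0},{"dx":0,"dy":0,"dz":0,"wx":0,"wy":0,"wz":0},{"dx":0,"dy":0,"dz":0,"wx":0,"wy":0,"wz":0}]' >/dev/null&& python3 look.py &&
python3 -m creep '[{"dx":0,"dy":0.04,"dz":0.1,"wx":0,"wy":0,"wz":0},{"dx":0,"dy":0.04,"dz":0.1,"wx":0,"wy":0,"wz":0},{"dx":0,"dy":0.04,"dz":0.1,"wx":0,"wy":0,"wz":0},{"dx":0,"dy":0,"dz":0,"wx":0,"wy":0,"wz":0},{"dx":0,"dy":0,"dz":0,"wx":0,"wy":0,"wz":0},{"dx":0,"dy":0,"dz":0,"wx":0,"wy":0,"wz":0},{"dx":0,"dy":0,"dz":0,"wx":0,"wy":0,"wz":0},{"dx":0,"dy":0,"dz":0,"wx":0,"wy":0,"wz":0}]' >/dev/null&& python3 look.py &&
python3 -m creep '[{"dx":0,"dy":0.04,"dz":0.1,"wx":0,"wy":0,"wz":0},{"dx":0,"dy":0.04,"dz":0.1,"wx":0,"wy":0,"wz":0},{"dx":0,"dy":0.04,"dz":0.1,"wx":0,"wy":0,"wz":0},{"dx":0,"dy":0,"dz":0,"wx":0,"wy":0,"wz":0},{"dx":0,"dy":0,"dz":0,"wx":0,"wy":0,"wz":0},{"dx":0,"dy":0,"dz":0,"wx":0,"wy":0,"wz":0},{"dx":0,"dy":0,"dz":0,"wx":0,"wy":0,"wz":0},{"dx":0,"dy":0,"dz":0,"wx":0,"wy":0,"wz":0}]' >/dev/null&& python3 look.py
```

```text
flange 6646 dist from hinge 0.173 x 0.575
cap 5793 dist from hinge 0.172 x 0.521
t 23.65 theta_tcp 0.337 theta_img 0.334 [0.6313 0.2262 0.1145] [ 3.6 -4.1 -5.8] 0.010917409934370693
flange 6516 dist from hinge 0.174 x 0.576
cap 5734 dist from hinge 0.172 x 0.521
t 24.3667 theta_tcp 0.353 theta_img 0.349 [0.6313 0.2272 0.1176] [ 3.5 -3.9 -5.1] 0.011002759306873763
flange 6414 dist from hinge 0.174 x 0.576
cap 5663 dist from hinge 0.172 x 0.52
t 25.0833 theta_tcp 0.368 theta_img 0.364 [0.6313 0.2283 0.1206] [ 3.9 -5.  -5.1] 0.010917730247814802
flange 5798 dist from hinge 0.164 x 0.576
cap 5568 dist from hinge 0.172 x 0.52
t 25.8 theta_tcp 0.383 theta_img 0.378 [0.6313 0.2294 0.1236] [ 4.2 -5.2 -5. ] 0.010647419265888374
```

The flange began sliding at about 0.38 rad. Now I hold still and watch.

```bash

python3 -m creep '[{"dx":0,"dy":0,"dz":0,"wx":0,"wy":0,"wz":0},{"dx":0,"dy":0,"dz":0,"wx":0,"wy":0,"wz":0},{"dx":0,"dy":0,"dz":0,"wx":0,"wy":0,"wz":0},{"dx":0,"dy":0,"dz":0,"wx":0,"wy":0,"wz":0},{"dx":0,"dy":0,"dz":0,"wx":0,"wy":0,"wz":0},{"dx":0,"dy":0,"dz":0,"wx":0,"wy":0,"wz":0},{"dx":0,"dy":0,"dz":0,"wx":0,"wy":0,"wz":0},{"dx":0,"dy":0,"dz":0,"wx":0,"wy":0,"wz":0}]' >/dev/null; python3 look.py
python3 -m creep '[{"dx":0,"dy":0,"dz":0,"wx":0,"wy":0,"wz":0},{"dx":0,"dy":0,"dz":0,"wx":0,"wy":0,"wz":0},{"dx":0,"dy":0,"dz":0,"wx":0,"wy":0,"wz":0},{"dx":0,"dy":0,"dz":0,"wx":0,"wy":0,"wz":0},{"dx":0,"dy":0,"dz":0,"wx":0,"wy":0,"wz":0},{"dx":0,"dy":0,"dz":0,"wx":0,"wy":0,"wz":0},{"dx":0,"dy":0,"dz":0,"wx":0,"wy":0,"wz":0},{"dx":0,"dy":0,"dz":0,"wx":0,"wy":0,"wz":0}]' >/dev/null; python3 look.py
```

```text
flange 4001 dist from hinge 0.107 x 0.576
cap 5599 dist from hinge 0.172 x 0.52
t 26.5167 theta_tcp 0.384 theta_img 0.376 [0.6313 0.2295 0.1236] [ 3.3 -5.2 -4.5] 0.010591310842914349
flange 1162 dist from hinge 0.042 x 0.58
cap 5587 dist from hinge 0.172 x 0.52
t 27.2333 theta_tcp 0.384 theta_img 0.375 [0.6313 0.2294 0.1236] [ 4.  -5.3 -4.9] 0.010814954910774778
```

```bash

python3 -m creep '[{"dx":0,"dy":0,"dz":0,"wx":0,"wy":0,"wz":0},{"dx":0,"dy":0,"dz":0,"wx":0,"wy":0,"wz":0},{"dx":0,"dy":0,"dz":0,"wx":0,"wy":0,"wz":0},{"dx":0,"dy":0,"dz":0,"wx":0,"wy":0,"wz":0},{"dx":0,"dy":0,"dz":0,"wx":0,"wy":0,"wz":0},{"dx":0,"dy":0,"dz":0,"wx":0,"wy":0,"wz":0},{"dx":0,"dy":0,"dz":0,"wx":0,"wy":0,"wz":0},{"dx":0,"dy":0,"dz":0,"wx":0,"wy":0,"wz":0}]' >/dev/null; python3 look.py
python3 -m creep '[{"dx":0,"dy":0,"dz":0,"wx":0,"wy":0,"wz":0},{"dx":0,"dy":0,"dz":0,"wx":0,"wy":0,"wz":0},{"dx":0,"dy":0,"dz":0,"wx":0,"wy":0,"wz":0},{"dx":0,"dy":0,"dz":0,"wx":0,"wy":0,"wz":0},{"dx":0,"dy":0,"dz":0,"wx":0,"wy":0,"wz":0},{"dx":0,"dy":0,"dz":0,"wx":0,"wy":0,"wz":0},{"dx":0,"dy":0,"dz":0,"wx":0,"wy":0,"wz":0},{"dx":0,"dy":0,"dz":0,"wx":0,"wy":0,"wz":0}]' 60; python3 look.py
```

```text
flange 1163 dist from hinge 0.042 x 0.58
cap 5609 dist from hinge 0.172 x 0.52
t 27.95 theta_tcp 0.384 theta_img 0.375 [0.6313 0.2294 0.1236] [ 3.1 -4.8 -4.6] 0.01102432421990477
time_s: 28.67
eef_pos: [0.6311, 0.2314, 0.1236]
ee_rot: [-0.0, 0.001, 1.0, 0.0]
force: [-0.2, -0.2, 0.7]
grip_width: 0.0512
finger_force: 0.0
flange 1492 dist from hinge 0.04 x 0.58
cap 5631 dist from hinge 0.172 x 0.52
t 28.6667 theta_tcp 0.384 theta_img 0.375 [0.6311 0.2314 0.1236] [-0.2 -0.2  0.7] 0.051216109589840214
```

Flange at rest at the stop, cap still on its cross, bar released. I'll rise and go over to the pointer's knob.

```bash

python3 -m creep '[{"dx":0,"dy":-0.1,"dz":0.5,"wx":0,"wy":0,"wz":0},{"dx":0,"dy":0,"dz":1.3,"wx":0,"wy":0,"wz":0},{"dx":0,"dy":0,"dz":1.5,"wx":0,"wy":0,"wz":0},{"dx":0,"dy":0,"dz":1.6,"wx":0,"wy":0,"wz":0},{"dx":0,"dy":0,"dz":1.6,"wx":0,"wy":0,"wz":0},{"dx":0,"dy":0,"dz":1.6,"wx":0,"wy":0,"wz":0},{"dx":0,"dy":0,"dz":1.6,"wx":0,"wy":0,"wz":0},{"dx":0,"dy":0,"dz":0.8,"wx":0,"wy":0,"wz":0}]' | head -2
python3 -m creep '[{"dx":-2.43,"dy":1.22,"dz":0,"wx":0,"wy":0,"wz":0},{"dx":-2.43,"dy":1.22,"dz":0,"wx":0,"wy":0,"wz":0},{"dx":-2.43,"dy":1.22,"dz":0,"wx":0,"wy":0,"wz":0},{"dx":-2.43,"dy":1.22,"dz":0,"wx":0,"wy":0,"wz":0},{"dx":-2.43,"dy":1.22,"dz":0,"wx":0,"wy":0,"wz":0},{"dx":-2.43,"dy":1.22,"dz":0,"wx":0,"wy":0,"wz":0},{"dx":-2.43,"dy":1.22,"dz":0,"wx":0,"wy":0,"wz":0},{"dx":-2.43,"dy":1.22,"dz":0,"wx":0,"wy":0,"wz":0}]'
python3 - <<'E'
from h import *
for i in range(4):f,s=wrist()
cv2.imwrite("pics/w8.png",f["pixels"][:,:,::-1]); np.savez("w8.npz",**f);p=s["eef_pos"];print(p)
v,u=np.mgrid[0:480,0:640];P=(np.linalg.inv(f["K"])@np.stack([u.ravel(),v.ravel(),np.ones(u.size)])*f["z_map"].ravel()).T
W=(P-f["t"])@f["R"]
k=(f["z_map"].ravel()>0)&(W[:,0]>.40)&(W[:,0]<.47)&(W[:,1]>.28)&(W[:,1]<.39)&(W[:,2]>.13)&(W[:,2]<.175)
W=W[k];print(len(W))
for x in np.arange(.405,.47,.008):
    q=W[abs(W[:,0]-x)<.004]
    if len(q)>20:
        t=q[q[:,2]>np.percentile(q[:,2],95)-.004];print(round(x,3),len(q),"top z",np.percentile(q[:,2],95).round(4),"y",t[:,1].mean().round(4),q[:,1].min().round(3),q[:,1].max().round(3))
E
```

```text
time_s: 29.38
eef_pos: [0.6321, 0.2311, 0.2322]
time_s: 30.05
eef_pos: [0.4356, 0.3284, 0.2292]
ee_rot: [0.0, 0.001, 1.0, 0.0]
force: [-0.4, 0.4, -0.5]
grip_width: 0.0511
finger_force: 0.0
[0.43485547 0.32946132 0.22958479]
1687
0.421 299 top z 0.1592 y 0.3284 0.323 0.334
0.429 232 top z 0.1592 y 0.3282 0.323 0.334
0.437 233 top z 0.1593 y 0.3283 0.323 0.334
0.445 220 top z 0.1593 y 0.3283 0.323 0.334
0.453 231 top z 0.1592 y 0.3282 0.323 0.348
0.461 452 top z 0.1587 y 0.3282 0.323 0.354
```

View pics/w8.png

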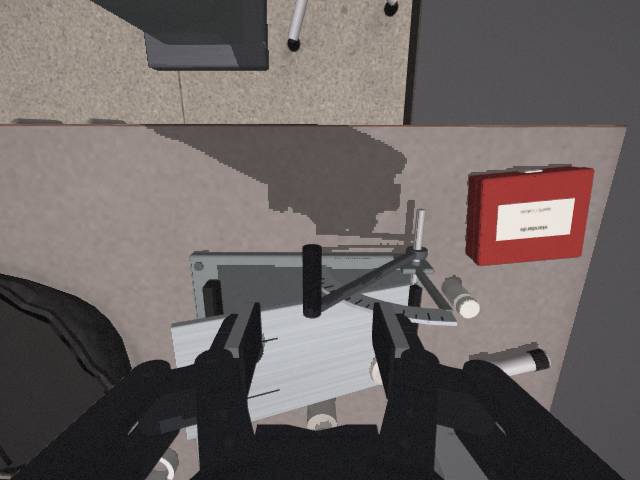

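The picture shows the knob at (312,280) between the fingers, centre ≈(0.435, 0.327, 0.153), so φ≈0.855. The board is tilted with the cap still on it. Descending.

```bash

python3 -m creep '[{"dx":0,"dy":-0.1,"dz":-1.1,"wx":0,"wy":0,"wz":0},{"dx":0,"dy":0,"dz":-1.2,"wx":0,"wy":0,"wz":0},{"dx":0,"dy":0,"dz":-1.2,"wx":0,"wy":0,"wz":0},{"dx":0,"dy":0,"dz":-1.2,"wx":0,"wy":0,"wz":0},{"dx":0,"dy":0,"dz":-1.2,"wx":0,"wy":0,"wz":0},{"dx":0,"dy":0,"dz":-0.9,"wx":0,"wy":0,"wz":0},{"dx":0,"dy":0,"dz":-0.4,"wx":0,"wy":0,"wz":0},{"dx":0,"dy":0,"dz":0,"wx":0,"wy":0,"wz":0}]'
python3 -m creep '[{"dx":0,"dy":0,"dz":0,"wx":0,"wy":0,"wz":0},{"dx":0,"dy":0,"dz":0,"wx":0,"wy":0,"wz":0},{"dx":0,"dy":0,"dz":0,"wx":0,"wy":0,"wz":0},{"dx":0,"dy":0,"dz":0,"wx":0,"wy":0,"wz":0},{"dx":0,"dy":0,"dz":0,"wx":0,"wy":0,"wz":0},{"dx":0,"dy":0,"dz":0,"wx":0,"wy":0,"wz":0},{"dx":0,"dy":0,"dz":0,"wx":0,"wy":0,"wz":0},{"dx":0,"dy":0,"dz":0,"wx":0,"wy":0,"wz":0}]' 0 30
```

```text
time_s: 30.92
eef_pos: [0.4362, 0.3265, 0.1553]
ee_rot: [-0.001, 0.001, 1.0, -0.001]
force: [0.4, -0.1, 0.4]
grip_width: 0.0512
finger_force: 0.0
time_s: 31.58
eef_pos: [0.4371, 0.3263, 0.1569]
ee_rot: [0.0, 0.002, 1.0, -0.001]
force: [-0.1, -3.4, 4.2]
grip_width: 0.0112
finger_force: 29.6
```

```bash

python3 -m creep '[{"dx":0,"dy":-0.33,"dz":-0.3,"wx":0,"wy":0,"wz":0},{"dx":0,"dy":-0.32,"dz":-0.31,"wx":0,"wy":0,"wz":0},{"dx":0,"dy":-0.31,"dz":-0.31,"wx":0,"wy":0,"wz":0},{"dx":0,"dy":-0.31,"dz":-0.32,"wx":0,"wy":0,"wz":0},{"dx":0,"dy":-0.29,"dz":-0.34,"wx":0,"wy":0,"wz":0},{"dx":0,"dy":-0.28,"dz":-0.35,"wx":0,"wy":0,"wz":0},{"dx":0,"dy":-0.28,"dz":-0.35,"wx":0,"wy":0,"wz":0},{"dx":0,"dy":-0.27,"dz":-0.35,"wx":0,"wy":0,"wz":0}]'
python3 -m creep '[{"dx":0,"dy":-0.25,"dz":-0.37,"wx":0,"wy":0,"wz":0},{"dx":0,"dy":-0.24,"dz":-0.37,"wx":0,"wy":0,"wz":0},{"dx":0,"dy":-0.23,"dz":-0.38,"wx":0,"wy":0,"wz":0},{"dx":0,"dy":-0.22,"dz":-0.38,"wx":0,"wy":0,"wz":0},{"dx":0,"dy":-0.2,"dz":-0.4,"wx":0,"wy":0,"wz":0},{"dx":0,"dy":-0.19,"dz":-0.4,"wx":0,"wy":0,"wz":0},{"dx":0,"dy":-0.18,"dz":-0.4,"wx":0,"wy":0,"wz":0},{"dx":0,"dy":-0.18,"dz":-0.4,"wx":0,"wy":0,"wz":0}]'
python3 -m creep '[{"dx":0,"dy":0,"dz":0,"wx":0,"wy":0,"wz":0},{"dx":0,"dy":0,"dz":0,"wx":0,"wy":0,"wz":0},{"dx":0,"dy":0,"dz":0,"wx":0,"wy":0,"wz":0},{"dx":0,"dy":0,"dz":0,"wx":0,"wy":0,"wz":0},{"dx":0,"dy":0,"dz":0,"wx":0,"wy":0,"wz":0},{"dx":0,"dy":0,"dz":0,"wx":0,"wy":0,"wz":0},{"dx":0,"dy":0,"dz":0,"wx":0,"wy":0,"wz":0},{"dx":0,"dy":0,"dz":0,"wx":0,"wy":0,"wz":0}]'
```

```text
time_s: 32.25
eef_pos: [0.437, 0.3032, 0.1303]
ee_rot: [0.0, 0.001, 1.0, 0.0]
force: [1.0, -1.6, 3.1]
grip_width: 0.0108
finger_force: 30.2
time_s: 32.92
eef_pos: [0.4369, 0.2866, 0.0989]
ee_rot: [0.0, 0.001, 1.0, 0.001]
force: [2.0, 0.7, 2.7]
grip_width: 0.0107
finger_force: 30.8
time_s: 33.58
eef_pos: [0.4369, 0.2867, 0.0995]
ee_rot: [0.0, 0.001, 1.0, 0.001]
force: [1.8, 3.3, -1.0]
grip_width: 0.0107
finger_force: 30.6
```

Release, rise and measure both angles.

```bash

python3 -m creep '[{"dx":0,"dy":0,"dz":0,"wx":0,"wy":0,"wz":0},{"dx":0,"dy":0,"dz":0,"wx":0,"wy":0,"wz":0},{"dx":0,"dy":0,"dz":0,"wx":0,"wy":0,"wz":0},{"dx":0,"dy":0,"dz":0,"wx":0,"wy":0,"wz":0},{"dx":0,"dy":0,"dz":0,"wx":0,"wy":0,"wz":0},{"dx":0,"dy":0,"dz":0,"wx":0,"wy":0,"wz":0},{"dx":0,"dy":0,"dz":0,"wx":0,"wy":0,"wz":0},{"dx":0,"dy":0,"dz":0,"wx":0,"wy":0,"wz":0}]' 60 >/dev/null
python3 -m creep '[{"dx":0,"dy":0,"dz":1,"wx":0,"wy":0,"wz":0},{"dx":0,"dy":0,"dz":1.5,"wx":0,"wy":0,"wz":0},{"dx":0,"dy":0,"dz":1.6,"wx":0,"wy":0,"wz":0},{"dx":0,"dy":0,"dz":1.6,"wx":0,"wy":0,"wz":0},{"dx":0,"dy":0,"dz":1.6,"wx":0,"wy":0,"wz":0},{"dx":0,"dy":0,"dz":1.6,"wx":0,"wy":0,"wz":0},{"dx":0,"dy":0,"dz":1.6,"wx":0,"wy":0,"wz":0},{"dx":0,"dy":0,"dz":1.5,"wx":0,"wy":0,"wz":0}]'
python3 - <<'E'
from h import *
for i in range(4):f,s=wrist()
cv2.imwrite("pics/w9.png",f["pixels"][:,:,::-1]);p=s["eef_pos"];print(p)
v,u=np.mgrid[0:480,0:640];P=(np.linalg.inv(f["K"])@np.stack([u.ravel(),v.ravel(),np.ones(u.size)])*f["z_map"].ravel()).T
W=((P-f["t"])@f["R"])[f["z_map"].ravel()>0]
def inb(x0,x1,y0,y1,z0,z1):return W[(W[:,0]>x0)&(W[:,0]<x1)&(W[:,1]>y0)&(W[:,1]<y1)&(W[:,2]>z0)&(W[:,2]<z1)]
k=inb(.42,.45,.25,.33,.06,.13);zt=np.percentile(k[:,2],97);t=k[k[:,2]>zt-.003];print("knob top",zt,"y",t[:,1].mean(),"phi",np.arcsin((zt-.006-.04)/.15))
a=inb(.455,.475,.29,.42,.04,.12);print("arm pts",len(a),[ (y.round(3),np.percentile(a[abs(a[:,1]-y)<.004,2],90).round(4)) for y in np.arange(.295,.42,.012) if (abs(a[:,1]-y)<.004).sum()>5])
b=inb(.53,.56,.23,.38,.04,.15);c=np.polyfit(b[:,1],b[:,2],1);r=b[:,2]-np.polyval(c,b[:,1]);b=b[abs(r)<.003];c=np.polyfit(b[:,1],b[:,2],1);print("board tilt",np.arctan(-c[0]),len(b))
E
```

```text
time_s: 34.92
eef_pos: [0.4366, 0.2862, 0.221]
ee_rot: [0.0, 0.001, 1.0, 0.0]
force: [0.4, 0.7, -0.1]
grip_width: 0.0515
finger_force: 0.0
[0.43727875 0.28654016 0.22065987]
knob top 0.10397710252192799 y 0.2884987829884308 phi 0.3968488548392734
arm pts 2482 [(np.float64(0.295), np.float64(0.1024)), (np.float64(0.307), np.float64(0.0953)), (np.float64(0.319), np.float64(0.0901)), (np.float64(0.331), np.float64(0.0846)), (np.float64(0.343), np.float64(0.0991)), (np.float64(0.355), np.float64(0.1134)), (np.float64(0.367), np.float64(0.1172)), (np.float64(0.379), np.float64(0.1179)), (np.float64(0.391), np.float64(0.1181)), (np.float64(0.403), np.float64(0.0553)), (np.float64(0.415), np.float64(0.0512))]
board tilt 0.3757556169988976 3379
```

View pics/w9.png

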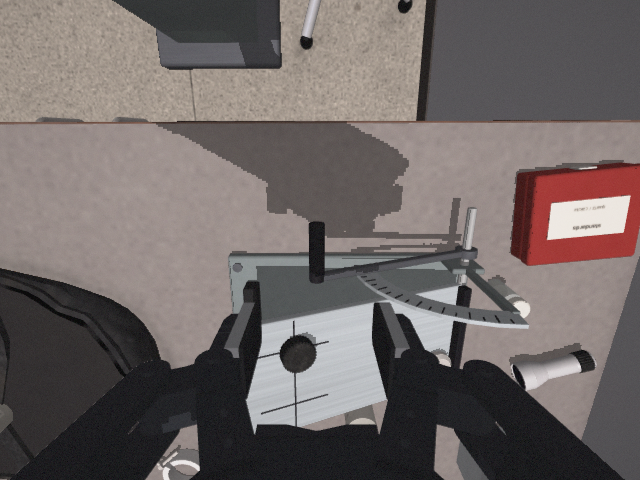

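The cap is still centred on its cross at (298,354), and the pointer lies parallel: board ≈0.38, pointer ≈0.39. One numeric check from the top camera that the flange is at the stop.

```bash
python3 - <<'E'
from h import *
f=grab_frame("top")
v,u=np.mgrid[0:480,0:640];P=(np.linalg.inv(f["K"])@np.stack([u.ravel(),v.ravel(),np.ones(u.size)])*f["z_map"].ravel()).T
W=((P-f["t"])@f["R"])[f["z_map"].ravel()>0];th=.379
d=.4235-W[:,1];e=W[:,2]-.04;a=d*np.cos(th)+e*np.sin(th);n=-d*np.sin(th)+e*np.cos(th)
k=(a>-.01)&(a<.2)&(W[:,0]>.552)&(W[:,0]<.6)
for a0 in np.arange(-.005,.1,.008):
    q=k&(abs(a-a0)<.004);print(a0.round(3),q.sum(),(np.percentile(n[q],[20,50,80])*1000).round(1) if q.any() else "")
E
```

```text
-0.005 146 [541.1 547.5 554.2]
0.003 192 [ 14.  564.3 572.6]
0.011 190 [577.7 586.8 594.2]
0.019 185 [599.8 606.6 614.3]
0.027 213 [617.3 626.6 634.1]
0.035 218 [638.1 647.5 653.9]
0.043 196 [ 10.6 663.5 668.6]
0.051 40 [1.7 4.3 7.1]
0.059 38 [1.9 4.1 7. ]
0.067 44 [1.7 4.4 5.8]
0.075 35 [1.7 3.2 5.6]
0.083 38 [1.4 3.2 5.3]
0.091 38 [0.9 4.  5.1]
0.099 35 [1.6 4.  6.8]
```

```bash
python3 - <<'E'
from h import *
f=grab_frame("top")
v,u=np.mgrid[0:480,0:640];P=(np.linalg.inv(f["K"])@np.stack([u.ravel(),v.ravel(),np.ones(u.size)])*f["z_map"].ravel()).T
W=((P-f["t"])@f["R"])[f["z_map"].ravel()>0];th=.379
d=.4235-W[:,1];e=W[:,2]-.04;a=d*np.cos(th)+e*np.sin(th);n=-d*np.sin(th)+e*np.cos(th)
k=(W[:,0]>.552)&(W[:,0]<.602)&(n<.03)&(n>-.01)
for a0 in np.arange(-.005,.07,.006):
    q=k&(abs(a-a0)<.003);print(a0.round(3),q.sum(),(np.percentile(n[q],[20,50,80])*1000).round(1) if q.any() else "")
q=k&(n>.0105)&(n<.0175)&(a>.012);print(a[q].min(),a[q].max(),W[q,0].min(),W[q,0].max())
E
```

```text
-0.005 1 [8.2 8.2 8.2]
0.001 25 [10.7 12.8 16.6]
0.007 44 [ 4.5 10.3 15.4]
0.013 19 [ 4.  10.5 13.4]
0.019 32 [ 8.2 11.9 14.3]
0.025 27 [ 9.7 11.8 14.9]
0.031 29 [ 6.  11.7 16.1]
0.037 33 [ 3.1  9.6 14.3]
0.043 41 [ 1.9  7.5 14.2]
0.049 28 [1.4 4.5 6.2]
0.055 33 [2.1 3.9 6.3]
0.061 27 [1.4 3.7 5.7]
0.067 31 [2.  4.  6.7]
0.013587302243224929 0.2019685671361388 0.5520984787050067 0.5955912526719321
```

The flange spans 8 to 47 mm from the hinge, against the lip.

```bash
python3 -c "
from plant import robot
print(robot.hand_in())"
```

```text
the job is handed in; nothing more can be done
None
```

I finished the slip test and handed the job in: the flange slid to the stop at about 0.38 rad, the cap stayed on its cross, and the pointer is parallel to the board within about 0.02 rad by my measurements; the hand-in returned no verdict.

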